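# Square up and lock a flow-cell plate pair in the corner jig

### The arm

A 6-joint arm with a two-finger parallel gripper is mounted at the origin on a cart in front of the work surface, level with it; the furniture and walls round the work are solid. World frame = base frame: x ahead of the robot, y to its left, z up, the work surface at z = 0. Lengths are in m, angles in rad, forces in N, time in s.
With the tool pointing down it reaches from about 0.35 to 0.975 m from the base axis. Payload 4.9 kg.
Tool frame: the origin (TCP) lies at the very end of the fingers, on their centre line; the grasp point (between the pads) lies 19 mm behind it; z points along the fingers, y is the direction in which the jaws open and shut (so a half turn about z gives the same grasp; the last joint's range is limited). The gripper opens to 85 mm and grips with 20 to 120 N. Pads are 22 mm wide; open, the fingers measure 114 mm over their backs; the gripper's body (76 mm by 85 mm) begins 54 mm behind the grasp point. The pads swing forward as they close: fully open they stand 13 mm farther back than shut.
Start: joints at [-1.253, 0.053, 1.613, -0, 1.476, -0.119], TCP at [0.264, -0.566, 0.231] pointing down, gripper open.
Joint ranges: [-3.01, 3.01], [-1.01, 2.22], [0.06, 2.58], [-1.02, 4.17], [0.09, 2.62], [-3.14, 3.14]. Speed limits (rad/s): [2.57, 2.57, 3.14, 3.14, 3.14, 3.14].

### API

Orientations are given as a unit quaternion [w, x, y, z].
In Python, from plant import monitor, eyes, manip gives the robot as it stands.
- The arm moves only by the tool step_arm, never from a script. Its argument "motion" is a list of rows, each a list of 7 numbers: the shift along the world's x, y, z scaled (see below), then the turn, a rotation vector about the world's x, y, z scaled (see below), then the closure in counts, from 0 (fully open) to 255 (shut). In form: [[x, y, z, ax, ay, az, grip], ...]. A call has 1 to 10 rows; each row is the pose to reach, as a shift and turn from the pose commanded when the call began; what a row does not reach only later rows make up. The controller multiplies each number of a shift by 0.5 m and each number of a turn by 1.5 rad. A row lasts 1/10 s, in which the tool goes at most 50 mm and 8.59 degrees, less where a joint would pass 70% of its speed; a pose out of reach is approached as far as the arm can. A call with a number of a shift or a turn outside -1 to 1 is refused whole. A call with a gripper value outside its range is refused whole. The fingers move at their own pace and stop on an object; the grip force is fixed at half the most. Time passes only in rows, so rows that repeat a pose let the fingers close. It gives the time, the measured TCP pose, the force and the opening at its end, in the units of the state.
- monitor.state(): the state, without advancing time (a new reading comes with each control period).
- eyes.grab_frame(name): name is "scene" or "side" or "wrist"; returns a dict with "pixels" (420x560x3 uint8, red, green, blue), "mtx" (3x3 intrinsics, pixels), "rvec" (rotation vector, rad) and "tvec" (3), from world to camera coordinates, as OpenCV has them; the wrist camera has in their place "hand_eye" (4x4, takes a point from camera to tool coordinates, whose origin is the TCP and whose axes are the flange's). Camera axes: x right, y down, z forward; pixel columns grow to the right and rows downward; lengths in m; the calibration is good to about 2 mm. The wrist camera is an equidistant fisheye: a pixel r from the principal point sees the ray r / f radians off the axis. A picture is of the moment at which its call begins: read the wrist's pose just before it. There is no depth.
- manip.job_done(): hands the job in, once; it reports no verdict.
Trained networks look in the newest picture that a camera, given by its name, has taken for a name from the list of things; names that differ only in an ending like _2 or _b are one class to them, and where a whole thing is asked for, a point or a joint stands for the part that bears it (a point fixed in the world has none). Each returns a list of dicts, best first, with "p" (0 to 1); they miss things now and then, are a little off and sometimes report something else, mostly with a low value. They report only what shows in the picture. A call takes as long as a camera call. They do not tell look-alikes from the thing itself.
- eyes.look_for(name, camera): "box" ([centre column, centre row, width, height] in pixels, round what is visible of it).
- eyes.pinpoint(name, camera): "uv" ([column, row] in pixels: a listed point, or the origin of a listed thing).
The state is a dict: "time": time; "joint_pos": joint angles; "joint_vel": joint speeds; "joint_efforts": joint torques, N m; "tool_pos": TCP position; "tool_rot": TCP orientation; "contact_force": force on the tool from outside, world axes, zero at the start; "ft_torque": the same for the moment, N m; "gripper_width": opening from 0.0 (shut) to 1.0 (fully open).
Only numpy, scipy, OpenCV 4.12 (cv2) and the standard library are available. Lean on these libraries where they do the work, as an engineer would, in place of code of your own. Each camera call takes 0.05 s, during which the arm holds its last target.

### The job

Assemble the flow cell in the corner jig: take the white base plate from the sloped rack, lay it flat on the jig's two rails and push it up tight and square against both the far and the right fence. Then stack the teal cover plate on top of it, squared against the same two fences, and lastly swing the red keeper over the plates all the way to its stop. Let go of everything and leave the marker, the small beaker, the timer and the amber jar where they are.

Things in the scene. Friction and masses are not known exactly. Their poses are not given: they have to be found in the camera images.
- base_plate_center (a point): Centre of the loose white base plate (rigid plastic, 80 x 45 x 8 mm, about 60 g; thin grey channel lines on its upper face). x along its 80 mm length, y along its 45 mm width, z out of its upper face. It starts in either bay of the sloped rack, x pointing up the slope. Grip it across the 45 mm width.
- cover_plate_center (a point): Centre of the loose teal cover plate (same size and weight, 80 x 45 x 8 mm; two small steel port discs flush in its upper face). Axes as for the base plate. It starts in the other bay of the rack. While it is slid on the base plate, fingertips that reach below its underside would catch on the base plate's edges.
- rack: Fixed grey rack: a board 96 x 142 mm sloping 30 degrees, low edge at its -x (robot side). Origin on the worktop under the middle; y left, z up. Bays at y = +46 and -46 mm, 47 mm between the plates. Each plate lies on a 24 mm wide black pad, with 8 mm free depth below its overhanging long sides for fingertips; a stop at its low end stands 5 mm above the pad.
- jig_seat (a point): Corner jig, fixed. Point at the top of its two black rails, 16 mm above the worktop, right below the centre of a plate touching both fences. x along the plates' length, y left across their width, z up. Near and left sides open. Rails run across at x = -31 and +31 mm, 16 mm wide, leaving 46 mm between and 10 mm depth below a plate for fingers. Seated centres: base 4 mm, cover 12 mm above.
- far_fence (a point): Middle of the inner face of the far steel fence, at x = +40 mm in the frame of jig_seat, at its height. The fence is 52 mm long (along y), 8 mm thick and ends 15 mm above this point. The jig's aluminium floor plate (top 6 mm above the worktop) reaches from x = -46 to +76 and y = -44 to +36 mm of jig_seat.
- right_fence (a point): Middle of the right steel fence's inner face, at y = -22.5 mm in the frame of jig_seat, at its height. The fence is two blocks, x = -40 to -22 and +22 to +40 mm, 8 mm thick, with a 44 mm notch between them, open to the outside, for a finger. It ends 15 mm above this point.
- keeper (a joint): Red bar, 45 mm long, turning level about a vertical pivot behind the far fence. 0 rad = parked: bar pointing along the jig's +x, away from the plates. Grows counterclockwise seen from above (by way of the jig's left, +y); at its stop, 3.14 rad, the bar points along the jig's -x, over the plates. Starts at 0 to 0.35 rad. Stays where it is left; 0.04 Nm turns it.
- keeper_pivot (a point): Pivot of the keeper, at its underside: x = +60, y = 0 mm in the frame of jig_seat, 19 mm above it, so 3 mm above two stacked plates and 4 mm above the fences. The bar is 14 mm wide and 8 mm thick.
- keeper_knob (a point): Middle of the black upright round knob on the free end of the keeper, 45 mm from the pivot; 14 mm in diameter, 36 mm tall, from 18 mm below to 18 mm above this point. This point is 45 mm above the level of jig_seat.
- marker: Bystander: white marker pen with a black cap, 17 x 135 x 16 mm, lying loose at the near side of the work; origin at its underside.
- small_beaker: Bystander: small clear beaker, 56 mm wide, 69 mm high, loose behind the work; origin at its underside.
- timer: Bystander: white lab timer, 62 x 65 x 18 mm, lying loose behind the rack; origin at its underside.
- amber: Bystander: amber glass jar with a dark cap, 52 mm wide, 89 mm high, loose to the right behind the jig; origin at its underside.
Not all that is in view belongs to the job. There is more than one size of the part that bears cover_plate_center; the job needs the larger.

How it is judged:
By the outcome, as a careful person would: the job done as asked, in the order asked, and still so for the second after the job is handed in, with the robot touching nothing.
It also fails if it takes over 70 s, if anything falls off the work surface, if the arm or the gripper's body presses on something with over 40 N, if the wrist force passes 120 N, or if a joint passes its speed limit or range.

## Working session

There is one attempt and no reset: what is moved stays moved. The work goes in short steps, Python scripts to look and compute and a tool call to move; the robot and the scene stay as the last step left them, time stands still between calls to the robot, and variables do not carry over. Pictures are saved under pics/ and viewed, and the job is handed in when it is done.

Besides the shell and the picture viewer there is one more tool, called after "Request:" as name([rows], argument=value, ...), one row to a line, values as JSON. step_arm: Moves the arm, as the interface text tells. Its arguments: {"type":"object","properties":{"motion":{"type":"array","items":{"type":"array","items":{"type":"number"}}}},"required":["motion"]}

```bash
ls -la; mkdir -p pics; cat > h.py <<'E'
import numpy as np, cv2
from plant import monitor, eyes, manip
from scipy.spatial.transform import Rotation as R
def grab(name,fn=None):
    f=eyes.grab_frame(name)
    if fn: cv2.imwrite('pics/'+fn,cv2.cvtColor(f['pixels'],cv2.COLOR_RGB2BGR))
    return f
E
python3 - <<'E'
from h import *
print(monitor.state())
for c in ['scene','side','wrist']:
    f=grab(c,c+'0.png'); print(c,{k:np.round(v,4).tolist() for k,v in f.items() if k!='pixels'})
E
```

```text
total 12
drwxr-xr-x  3 agent agent 4096 Dec  7 14:52 .
drwxr-xr-x 23 root  root  4096 Dec  7 14:52 ..
drwxr-xr-x  2 agent agent 4096 Dec  7 14:52 pics
{'time': 0.0, 'joint_pos': array([-1.25299346e+00,  5.33577368e-02,  1.61432990e+00, -7.40230820e-06,
        1.47594514e+00, -1.18991883e-01]), 'joint_vel': array([ 0.00049599,  0.0003345 , -0.00065001, -0.00016508,  0.00215866,
        0.0001379 ]), 'joint_efforts': array([-1.36264807e-03, -3.93678117e+01, -3.70178640e+01, -2.14843853e-04,
        7.01169643e-03,  6.19955287e-06]), 'tool_pos': array([ 0.26420519, -0.56572218,  0.230041  ]), 'tool_rot': array([-1.01466179e-03,  9.76245351e-01,  2.16665579e-01, -1.04898933e-04]), 'contact_force': array([-1.19461442, -0.39045494, -0.6638131 ]), 'ft_torque': array([-0.03904966,  0.02257884, -0.01669075]), 'gripper_width': 0.9985788943428003}
scene {'mtx': [[441.2744, 0.0, 283.1119], [0.0, 441.2744, 211.0235], [0.0, 0.0, 1.0]], 'rvec': [1.3439, -2.2662, 0.8397], 'tvec': [0.3214, 0.3936, 0.9295]}
side {'mtx': [[510.0625, 0.0, 283.939], [0.0, 510.0625, 204.7207], [0.0, 0.0, 1.0]], 'rvec': [2.4659, 0.9762, -0.2382], 'tvec': [-0.4351, -0.242, 1.4721]}
wrist {'mtx': [[325.1923, 0.0, 279.0652], [0.0, 325.1923, 212.3299], [0.0, 0.0, 1.0]], 'hand_eye': [[-0.0004, -0.9502, -0.3117, 0.0819], [1.0, -0.0004, -0.0001, -0.0], [-0.0, -0.3117, 0.9502, -0.1425], [0.0, 0.0, 0.0, 1.0]]}
```

View pics/scene0.png

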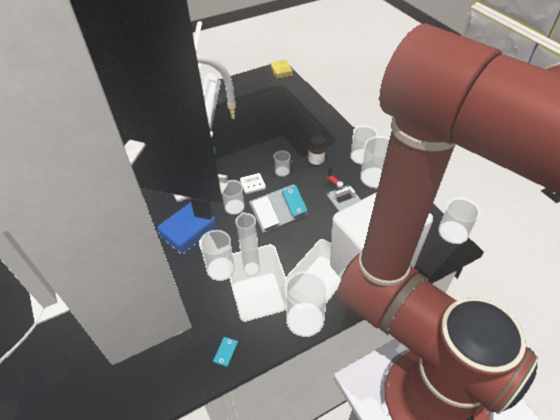

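View pics/side0.png

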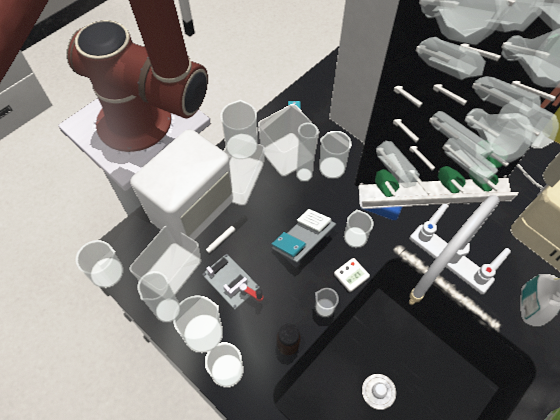

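View pics/wrist0.png

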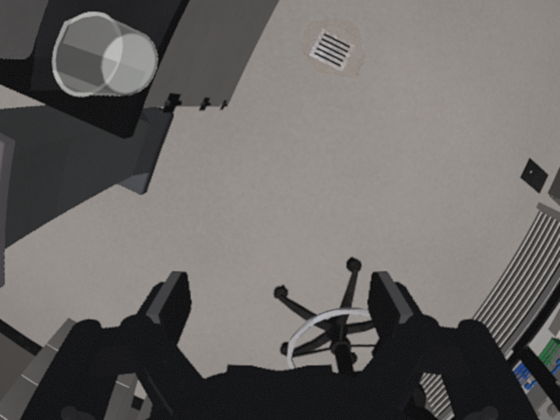

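```bash
python3 - <<'E'
from h import *
for c in ['scene','side']:
    for n in ['base_plate_center','cover_plate_center','rack','jig_seat','far_fence','right_fence','keeper','keeper_pivot','keeper_knob','marker','small_beaker','timer','amber']:
        try: print(c,n,[(round(d['p'],2),np.round(d['uv'],1).tolist()) for d in eyes.pinpoint(n,c)][:4])
        except Exception as e: print(c,n,e)
print(monitor.state()['time'])
E
```

```text
scene base_plate_center [(0.62, [264.8, 216.3])]
scene cover_plate_center [(0.94, [221.2, 350.8]), (0.61, [293.8, 200.4])]
scene rack [(0.92, [278.0, 215.1])]
scene jig_seat [(0.98, [348.8, 203.0])]
scene far_fence [(0.62, [343.1, 197.0])]
scene right_fence [(0.9, [352.7, 196.9])]
scene keeper it knows: amber, base_plate_center, cover_plate_center, far_fence, jig_seat, keeper_knob, keeper_pivot, marker, rack, right_fence, small_beaker, timer
scene keeper_pivot [(0.43, [338.3, 183.3])]
scene keeper_knob [(0.68, [328.4, 168.6])]
scene marker []
scene small_beaker [(0.71, [285.6, 170.3])]
scene timer [(0.56, [250.0, 187.7]), (0.23, [292.5, 199.9])]
scene amber [(0.74, [313.3, 161.0])]
side base_plate_center [(0.8, [313.9, 218.9])]
side cover_plate_center [(0.59, [287.8, 244.1]), (0.45, [293.4, 107.5])]
side rack [(0.59, [301.1, 243.4])]
side jig_seat [(0.97, [226.2, 271.1])]
side far_fence [(0.67, [239.5, 281.3]), (0.16, [347.4, 274.4])]
side right_fence [(0.88, [218.4, 279.2])]
side keeper it knows: amber, base_plate_center, cover_plate_center, far_fence, jig_seat, keeper_knob, keeper_pivot, marker, rack, right_fence, small_beaker, timer
side keeper_pivot [(0.67, [241.9, 287.8])]
side keeper_knob [(0.76, [257.5, 297.8]), (0.21, [225.4, 269.0])]
side marker [(0.64, [300.9, 241.9]), (0.55, [227.2, 237.1])]
side small_beaker []
side timer [(0.94, [347.2, 275.5])]
side amber [(0.68, [225.3, 233.7]), (0.66, [287.9, 345.4])]
1.35
```

The scene view shows the rack at about (279,208), with the white plate at (265,213) and a teal plate at (294,200). The jig is at (345,198), the amber jar at (317,150), the small beaker at (283,163) and the timer at (253,183). A second teal plate lies loose at (226,351). In the side view the rack is at (303,233), the jig at (232,280), and the red keeper with its knob is near (255,293). The marker is at (221,238).

Next I'll triangulate these points.

```bash
cat >> h.py <<'E'
def ray(f,uv):
    K=f['mtx'];Rm=cv2.Rodrigues(np.array(f['rvec'],float))[0];t=np.array(f['tvec']).reshape(3)
    d=Rm.T@np.linalg.inv(K)@np.array([uv[0],uv[1],1.]); return -Rm.T@t, d/np.linalg.norm(d)
def tri(rs):
    A=np.zeros((3,3));b=np.zeros(3)
    for o,d in rs:
        P=np.eye(3)-np.outer(d,d);A+=P;b+=P@o
    x=np.linalg.solve(A,b); return x,[np.linalg.norm((np.eye(3)-np.outer(d,d))@(x-o)) for o,d in rs]
def atz(r,z): o,d=r; return o+d*(z-o[2])/d[2]
def proj(f,X):
    return cv2.projectPoints(np.array(X,float).reshape(-1,1,3),np.array(f['rvec'],float),np.array(f['tvec'],float),f['mtx'],None)[0].reshape(-1,2)
# wrist: pose from state
def wpose(s,f):
    T=np.eye(4);q=s['tool_rot'];T[:3,:3]=R.from_quat([q[1],q[2],q[3],q[0]]).as_matrix();T[:3,3]=s['tool_pos']
    return T@np.array(f['hand_eye'])
def wray(s,f,uv):
    T=wpose(s,f);K=f['mtx'];x=(uv[0]-K[0,2])/K[0,0];y=(uv[1]-K[1,2])/K[1,1];r=np.hypot(x,y)
    d=np.array([np.sin(r)*x/r,np.sin(r)*y/r,np.cos(r)]) if r>1e-9 else np.array([0,0,1.])
    return T[:3,3],T[:3,:3]@d
def wproj(s,f,X):
    T=np.linalg.inv(wpose(s,f));X=np.array(X,float).reshape(-1,3);P=X@T[:3,:3].T+T[:3,3]
    rr=np.hypot(P[:,0],P[:,1]);th=np.arctan2(rr,P[:,2]);K=f['mtx']
    return np.stack([K[0,2]+K[0,0]*th*P[:,0]/rr,K[1,2]+K[1,1]*th*P[:,1]/rr],1)
E
python3 - <<'E'
from h import *
a=grab('scene');b=grab('side')
P={'base':((264.8,213),(313.9,218.9)),'cover':((293.8,200.4),(287.8,244.1)),'small':((226,351),(293.4,105)),'rack':((278,215.1),(301.1,243.4)),'seat':((348.8,203),(226.2,271.1)),'far':((343.1,197),(239.5,281.3)),'right':((352.7,196.9),(218.4,279.2)),'piv':((338.3,183.3),(241.9,287.8)),'knob':((328.4,168.6),(257.5,297.8)),'timer':((250,187.7),(347.2,275.5)),'amber':((313.3,161),(287.9,345.4))}
for k,(u,v) in P.items():
    x,e=tri([ray(a,u),ray(b,v)]); print(k,np.round(x,3),np.round(e,4), np.round(atz(ray(b,v),0.016),3))
print('marker',atz(ray(b,(221,238)),0.008), 'beaker', atz(ray(b,(326,312)),0))
for i,(f,n) in enumerate([(a,(210,130,360,260)),(b,(170,180,380,380))]):
    x0,y0,x1,y1=n; im=cv2.cvtColor(f['pixels'],cv2.COLOR_RGB2BGR)[y0:y1,x0:x1]
    cv2.imwrite(f'pics/crop{i}.png',cv2.resize(im,None,fx=3.7,fy=2.9 if 0 else 3.7,interpolation=cv2.INTER_CUBIC)[:600,:800])
E
```

```text
base [0.603 0.099 0.043] [0.0014 0.0014] [0.595 0.112 0.016]
cover [0.603 0.004 0.044] [0.0004 0.0004] [0.595 0.014 0.016]
small [0.302 0.35  0.015] [0.0026 0.0026] [0.304 0.352 0.016]
rack [ 0.613  0.049 -0.006] [0.0028 0.0028] [0.618 0.038 0.016]
seat [ 0.537 -0.141  0.019] [0.0009 0.0009] [ 0.535 -0.141  0.016]
far [ 0.573 -0.14   0.012] [0.0043 0.0043] [ 0.577 -0.137  0.016]
right [ 0.544 -0.165  0.025] [0.0064 0.0064] [ 0.537 -0.168  0.016]
piv [ 0.602 -0.147  0.039] [0.0029 0.0029] [ 0.593 -0.145  0.016]
knob [ 0.651 -0.144  0.059] [0.0037 0.0037] [ 0.637 -0.137  0.016]
timer [ 0.755  0.067 -0.011] [0.0065 0.0065] [0.756 0.051 0.016]
amber [ 0.764 -0.162 -0.008] [0.0038 0.0038] [ 0.765 -0.17   0.016]
marker [ 0.45860317 -0.08630376  0.008     ] beaker [ 0.77506256 -0.04763052  0.        ]
```

View pics/crop0.png

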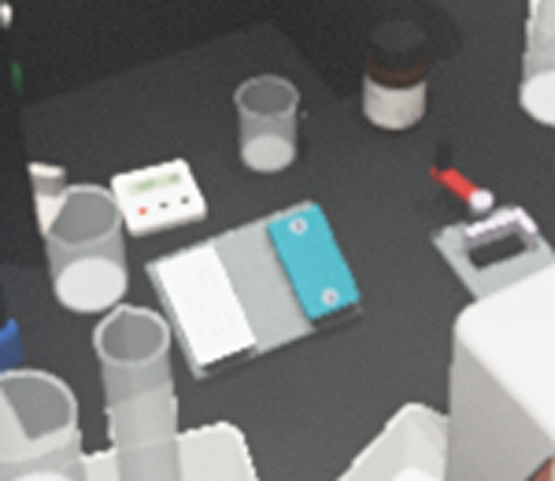

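View pics/crop1.png

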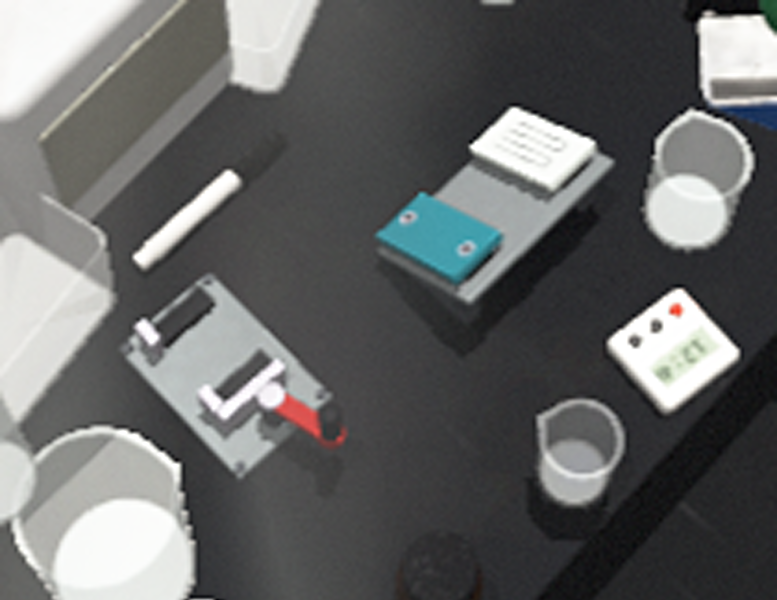

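Two things could be taken for the cover plate: the teal plate on the rack at scene (294,200) / side (288,244), and the loose teal plate at scene (226,351) / side (293,105). I'll compare their sizes, and find the extent of the large white box so the path clears it.

```bash
python3 - <<'E'
from h import *
a=grab('scene');b=grab('side')
def crop(f,x0,y0,x1,y1,k,fn):
    im=cv2.cvtColor(f['pixels'],cv2.COLOR_RGB2BGR)[y0:y1,x0:x1]; cv2.imwrite('pics/'+fn,cv2.resize(im,None,fx=k,fy=k,interpolation=cv2.INTER_CUBIC))
crop(b,70,100,270,290,3,'boxside.png')
ia=cv2.cvtColor(a['pixels'],cv2.COLOR_RGB2BGR)
t1=cv2.resize(ia[325:375,195:255],None,fx=6,fy=6); t2=cv2.resize(ia[175:225,260:320],None,fx=6,fy=6)
cv2.imwrite('pics/teals.png',np.hstack([t1,t2]))
for uv in [(186,237),(232,204)]: print(atz(ray(b,uv),0))
E
```

```text
[ 0.38880519 -0.1430852   0.        ]
[0.40449509 0.00389017 0.        ]
```

View pics/boxside.png

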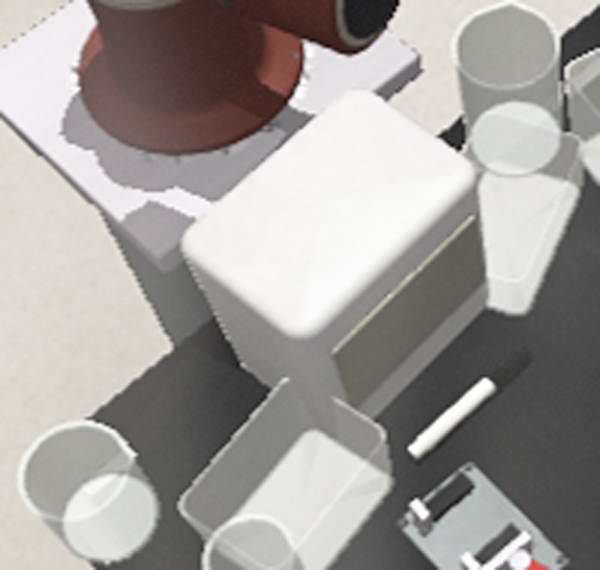

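View pics/teals.png

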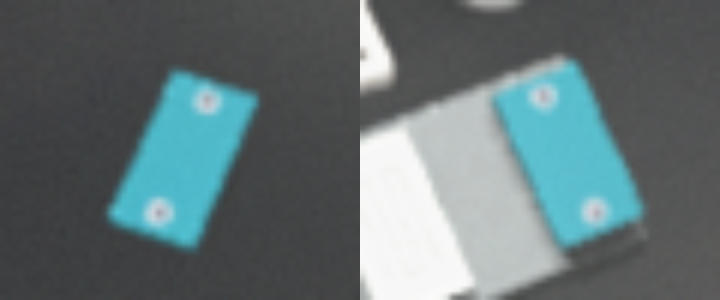

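```bash
python3 - <<'E'
from h import *
a=grab('scene');b=grab('side')
bot=atz(ray(b,(193,238)),0)
for z in (.12,.15,.18,.2,.22,.25): print(z,proj(b,[[bot[0],bot[1],z]]),atz(ray(b,(170,211)),z))
print(bot)
for z in (.15,.2): print('topcorners',z,[np.round(atz(ray(b,p),z)[:2],3).tolist() for p in [(170,211),(228,160),(190,131),(132,180)]])
def L(f,uvs,z): 
    p=[atz(ray(f,u),z) for u in uvs]; return [round(float(np.linalg.norm(p[i]-p[(i+1)%4])),4) for i in range(4)]
print('loose teal',L(a,[(195+175/6,325+70/6),(195+258/6,325+95/6),(195+195/6,325+248/6),(195+108/6,325+217/6)],.008))
# cover on rack: plane slope
n=np.array([-.5,0,.866])
def onpl(r,c):o,d=r;return o+d*(n@(c-o))/(n@d)
c=np.array([.603,.004,.045])
uv=[(260+(492-360)/6,175+95/6),(260+(570-360)/6,175+60/6),(260+(643-360)/6,175+218/6),(260+(565-360)/6,175+250/6)]
p=[onpl(ray(a,u),c) for u in uv];print(np.round(p,3),[round(float(np.linalg.norm(p[i]-p[(i+1)%4])),4) for i in range(4)])
E
```

```text
0.12 [[185.6307285  215.75491616]] [ 0.36781646 -0.14946685  0.12      ]
0.15 [[183.58083802 209.56706087]] [ 0.38419826 -0.1564327   0.15      ]
0.18 [[181.43643391 203.0939042 ]] [ 0.40058007 -0.16339855  0.18      ]
0.2 [[179.9510453  198.61006964]] [ 0.41150127 -0.16804245  0.2       ]
0.22 [[178.41855122 193.98404123]] [ 0.42242248 -0.17268635  0.22      ]
0.25 [[176.02646629 186.76322846]] [ 0.43880429 -0.1796522   0.25      ]
[ 0.40377295 -0.13281188  0.        ]
topcorners 0.15 [[0.384, -0.156], [0.379, 0.031], [0.248, 0.027], [0.256, -0.163]]
topcorners 0.2 [[0.412, -0.168], [0.407, 0.01], [0.282, 0.006], [0.29, -0.174]]
loose teal [0.0343, 0.0623, 0.0354, 0.0611]
[[ 0.636  0.025  0.064]
 [ 0.637 -0.018  0.065]
 [ 0.565 -0.017  0.023]
 [ 0.565  0.025  0.023]] [0.043, 0.0833, 0.0419, 0.0811]
```

The rack's teal plate measures about 82x43 mm and the loose one about 62x35 mm. The rack plate is therefore the larger cover I need. I'll move up and over for a wrist view.

Request:
step_arm([
  [0, 0, 0.1, 0, 0, 0, 0],
  [0, 0, 0.2, 0, 0, 0, 0],
  [0.05, 0.1, 0.3, 0, 0, 0, 0],
  [0.1, 0.2, 0.3, 0, 0, -0.1, 0],
  [0.15, 0.3, 0.3, 0, 0, -0.2, 0],
  [0.2, 0.4, 0.3, 0, 0, -0.29, 0],
  [0.25, 0.5, 0.3, 0, 0, -0.29, 0],
  [0.3, 0.6, 0.3, 0, 0, -0.29, 0],
  [0.35, 0.7, 0.3, 0, 0, -0.29, 0],
  [0.4, 0.8, 0.3, 0, 0, -0.29, 0],
])

```text
time: 2.65
tool_pos: [0.4373, -0.2195, 0.3816]
tool_rot: [0.0, 1.0, 0.001, 0.0]
contact_force: [0.6, -0.1, -0.9]
gripper_width: 1.0
```

Request:
step_arm([
  [0.05, 0.1, -0.04, 0, 0, 0, 0],
  [0.05, 0.2, -0.12, 0, 0, 0, 0],
  [0.05, 0.25, -0.2, 0, 0, 0, 0],
  [0.05, 0.25, -0.24, 0, 0, 0, 0],
  [0.05, 0.25, -0.24, 0, 0, 0, 0],
  [0.05, 0.25, -0.24, 0, 0, 0, 0],
])

```text
time: 3.25
tool_pos: [0.4618, -0.0966, 0.2617]
tool_rot: [0.0, 1.0, 0.001, -0.0]
contact_force: [-0.4, -0.5, 0.7]
gripper_width: 1.002
```

```bash
python3 - <<'E'
from h import *
s=monitor.state(); f=grab('wrist','w1.png'); print(s['tool_pos'],s['tool_rot'],s['joint_pos'],s['time'])
np.savez('w1.npz',pos=s['tool_pos'],rot=s['tool_rot'])
im=cv2.imread('pics/w1.png')
cv2.imwrite('pics/w1c.png',cv2.resize(im[:300,100:500],None,fx=2,fy=2,interpolation=cv2.INTER_CUBIC))
for n in ['base_plate_center','cover_plate_center','rack','jig_seat','far_fence','right_fence','keeper_pivot','keeper_knob']:
    for d in eyes.pinpoint(n,'wrist')[:2]: print(n,round(d['p'],2),np.round(d['uv'],1), np.round(atz(wray(s,f,d['uv']),{'base_plate_center':.045,'cover_plate_center':.045,'rack':0,'keeper_pivot':.035,'keeper_knob':.061}.get(n,.016)),4))
E
```

```text
[ 0.46181088 -0.0966038   0.26170428] [ 1.44190107e-04  9.99999395e-01  1.07726845e-03 -1.67388410e-04] [-3.63901399e-01 -3.43161959e-01  1.91827965e+00 -3.88879972e-04
  1.56668476e+00  1.20474203e+00] 3.25
base_plate_center 0.97 [117.1  67.9] [0.6033 0.0942 0.045 ]
cover_plate_center 0.66 [188.3  58.3] [0.6045 0.0048 0.045 ]
rack 0.62 [162.1  60.1] [0.6131 0.0525 0.    ]
rack 0.34 [320.4  77.1] [ 0.5845 -0.1459  0.    ]
jig_seat 0.77 [319.2 112.3] [ 0.5405 -0.143   0.016 ]
far_fence 0.96 [318.6  77.2] [ 0.5827 -0.1418  0.016 ]
right_fence 0.89 [336.4 113.6] [ 0.5396 -0.1636  0.016 ]
keeper_pivot 0.74 [327.1  59.8] [ 0.6013 -0.149   0.035 ]
keeper_knob 0.63 [319.5  16.7] [ 0.645  -0.1374  0.061 ]
```

View pics/w1c.png

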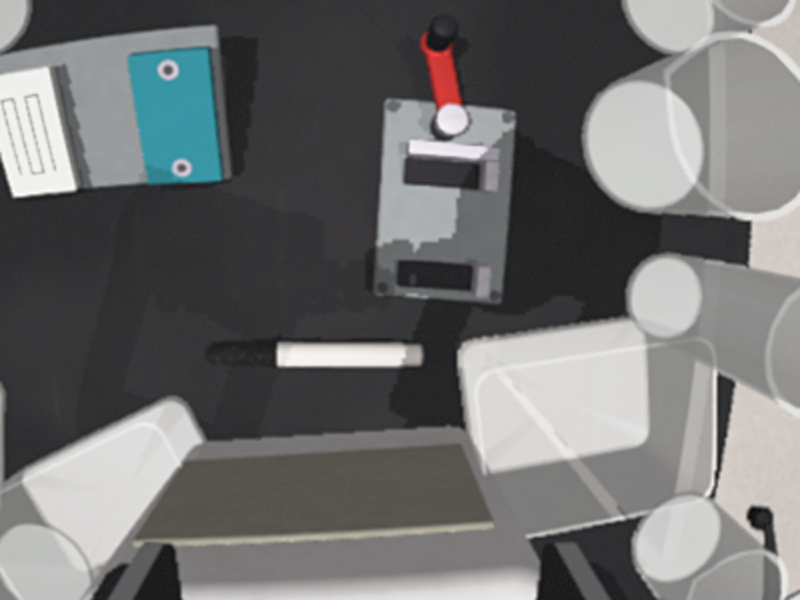

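The wrist view (2x crop) shows the rack with the white plate at (35,130) and the teal plate at (175,115). The jig plate spans (385,98) to (500,302). The keeper points away, with its knob at (440,35). The marker is at (315,354). I'll take closer views of the jig and then the rack.

Request:
step_arm([
  [0, -0.05, -0.08, 0, 0, 0, 0],
  [0, -0.09, -0.16, 0, 0, 0, 0],
  [0, -0.09, -0.16, 0, 0, 0, 0],
  [0, -0.09, -0.16, 0, 0, 0, 0],
])

```text
time: 4.1
tool_pos: [0.4615, -0.1413, 0.181]
tool_rot: [-0.001, 1.0, 0.0, -0.001]
contact_force: [0.0, -1.0, 1.4]
gripper_width: 1.0
```

```bash
python3 - <<'E'
from h import *
s=monitor.state(); f=grab('wrist','w2.png'); print(s['tool_pos'],s['tool_rot'],s['time'])
import pickle; pickle.dump((s,f),open('w2.pkl','wb'))
im=cv2.imread('pics/w2.png')
cv2.imwrite('pics/w2c.png',cv2.resize(im[:240,130:430],None,fx=2.5,fy=2.5,interpolation=cv2.INTER_CUBIC))
for n in ['jig_seat','far_fence','right_fence','keeper_pivot','keeper_knob']:
    for d in eyes.pinpoint(n,'wrist')[:2]: print(n,round(d['p'],2),np.round(d['uv'],1), np.round(atz(wray(s,f,d['uv']),{'keeper_pivot':.035,'keeper_knob':.061}.get(n,.016)),4))
E
```

```text
[ 0.46149376 -0.14129751  0.18098451] [-5.93070990e-04  9.99999482e-01  4.02289766e-04 -7.23353874e-04] 4.1
jig_seat 0.76 [281.7 114.7] [ 0.5378 -0.1426  0.016 ]
far_fence 0.92 [285.1  65.6] [ 0.5845 -0.1457  0.016 ]
right_fence 0.92 [308.2 108.3] [ 0.5441 -0.1673  0.016 ]
keeper_pivot 0.82 [285.9  44.8] [ 0.6009 -0.1461  0.035 ]
```

View pics/w2c.png

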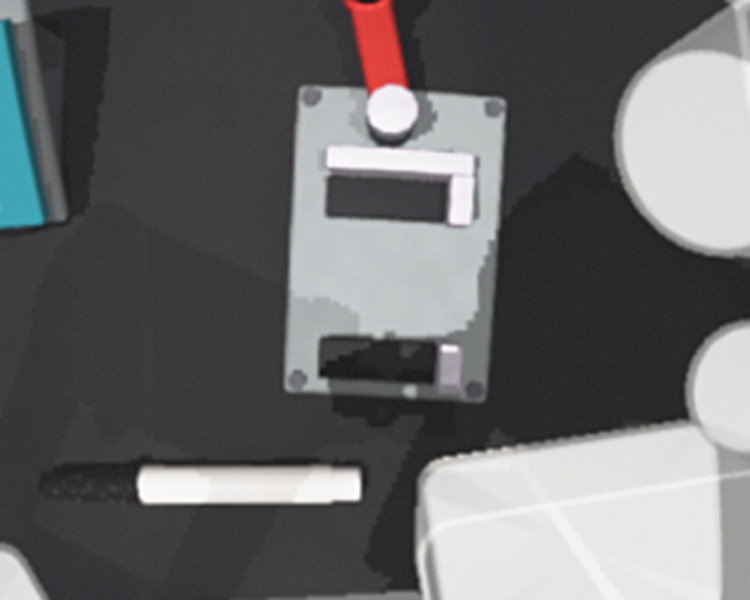

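Request:
step_arm([
  [0.05, 0.1, 0.04, 0, 0, 0, 0],
  [0.09, 0.2, 0.04, 0, 0, 0, 0],
  [0.09, 0.3, 0.04, 0, 0, 0, 0],
  [0.09, 0.38, 0.04, 0, 0, 0, 0],
  [0.09, 0.38, 0.04, 0, 0, 0, 0],
  [0.09, 0.38, 0.04, 0, 0, 0, 0],
])

```text
time: 5.0
tool_pos: [0.507, 0.0499, 0.202]
tool_rot: [0.0, 1.0, 0.003, 0.001]
contact_force: [-0.2, -0.1, 0.1]
gripper_width: 1.003
```

```bash
python3 - <<'E'
from h import *
s=monitor.state(); f=grab('wrist','w3.png'); print(s['tool_pos'],s['tool_rot'],s['time'])
import pickle; pickle.dump((s,f),open('w3.pkl','wb'))
im=cv2.imread('pics/w3.png')
cv2.imwrite('pics/w3c.png',cv2.resize(im[:240,130:430],None,fx=2.5,fy=2.5,interpolation=cv2.INTER_CUBIC))
for n in ['base_plate_center','cover_plate_center','rack']:
    for d in eyes.pinpoint(n,'wrist')[:2]: print(n,round(d['p'],2),np.round(d['uv'],1), np.round(atz(wray(s,f,d['uv']),.045 if n!='rack' else 0),4))
E
```

```text
[0.50700967 0.04987409 0.20199399] [2.34592375e-04 9.99996461e-01 2.58557756e-03 5.80308630e-04] 5.0
base_plate_center 0.57 [229.7  93. ] [0.6045 0.096  0.045 ]
cover_plate_center 0.59 [331.7  96.7] [0.6016 0.0032 0.045 ]
rack 0.88 [276.   88.2] [0.6113 0.0544 0.    ]
```

View pics/w3c.png

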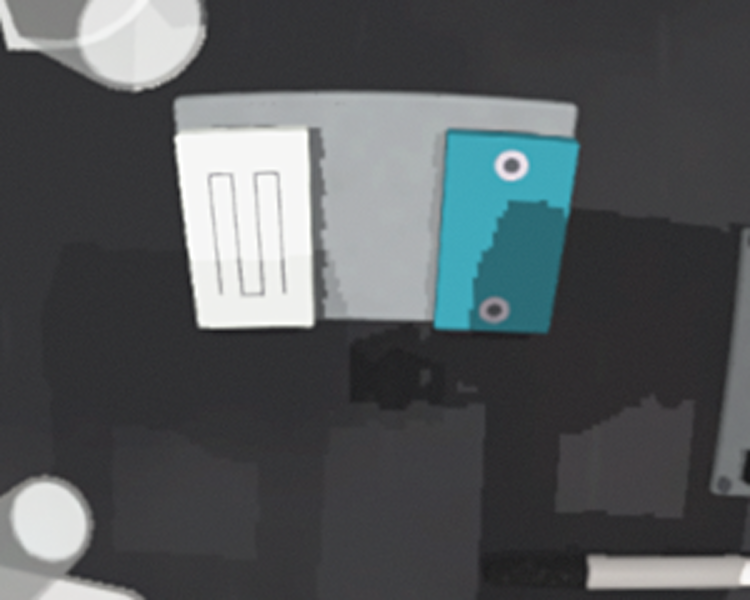

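```bash
cat > fit.py <<'E'
from h import *
import pickle
from scipy.optimize import least_squares
s2,f2=pickle.load(open('w2.pkl','rb'));s3,f3=pickle.load(open('w3.pkl','rb'))
o=lambda p:(130+p[0]/2.5,p[1]/2.5)
if __name__=='__main__':
    J=np.array([[76,36],[76,-44],[-46,-44],[-46,36]])/1000.
    uv=np.array([o(p) for p in [(300,87),(505,99),(486,401),(286,391)]])
    def pts(p): 
        c,s=np.cos(p[2]),np.sin(p[2]); return np.c_[p[0]+c*J[:,0]-s*J[:,1],p[1]+s*J[:,0]+c*J[:,1],np.full(4,.006)]
    r=least_squares(lambda p:(wproj(s2,f2,pts(p))-uv).ravel(),[.54,-.143,0])
    print('jig',r.x,np.degrees(r.x[2]),np.round(r.fun,2))
    P=np.array([[40,22.5,4],[40,-22.5,4],[-40,-22.5,4],[-40,22.5,4]])/1000
    for nm,u in (('base',[(175,137),(308,128),(313,326),(198,328)]),('cover',[(448,130),(579,142),(549,332),(435,329)])):
        uv=np.array([o(p) for p in u])
        def pp(p): return R.from_euler('ZY',[p[3],-np.pi/6]).apply(P)+p[:3]
        r=least_squares(lambda p:(wproj(s3,f3,pp(p))-uv).ravel(),[.6,.05,.045,0])
        print(nm,np.round(r.x,4),np.degrees(r.x[3]),np.round(r.fun,2))
E
python3 fit.py
```

```text
jig [ 0.54039616 -0.14384947 -0.05016793] -2.874410897807526 [-0.67 -0.71  0.68 -0.58  0.41  0.73 -0.41  0.54]
base [ 0.6053  0.0956  0.0476 -0.0101] -0.5815299139647798 [-0.41 -0.77 -0.25  0.85  0.39  0.13  0.32 -0.26]
cover [ 0.6045  0.0045  0.0477 -0.0094] -0.5395877967848771 [-0.27  0.77  0.52 -0.41  0.07  0.07 -0.31 -0.49]
```

The fits agree with each other:

| Thing | Position (m) | Yaw (deg) |
|---|---|---|
| Jig seat | (0.5404, -0.1438) | -2.9 |
| Base plate centre | (0.605, 0.0956, 0.0476) | about -0.55 |
| Cover plate centre | (0.6045, 0.0045, 0.0477) | about -0.55 |

I'll go to a tilted hover over the base plate.

Request:
step_arm([
  [0.03, 0.03, -0.02, 0, -0.09, 0, 0],
  [0.07, 0.06, -0.07, 0, -0.19, 0, 0],
  [0.1, 0.09, -0.13, 0, -0.28, -0.006, 0],
  [0.132, 0.092, -0.198, 0, -0.349, -0.009, 0],
  [0.132, 0.092, -0.198, 0, -0.349, -0.009, 0],
  [0.132, 0.092, -0.198, 0, -0.349, -0.009, 0],
])

```text
time: 5.8
tool_pos: [0.5723, 0.0935, 0.1018]
tool_rot: [0.001, 0.966, -0.007, 0.257]
contact_force: [1.0, 0.3, 0.6]
gripper_width: 1.001
```

```bash
python3 - <<'E'
from h import *
s=monitor.state(); f=grab('wrist','w4.png'); print(s['tool_pos'],s['tool_rot'],s['time'],s['joint_pos'])
q=s['tool_rot'];print(R.from_quat([q[1],q[2],q[3],q[0]]).as_matrix().round(4))
C=np.array([.6053,.0956,.0476]);P=np.array([[40,22.5,4],[40,-22.5,4],[-40,-22.5,4],[-40,22.5,4]])/1000
X=R.from_euler('ZY',[-.0101,-np.pi/6]).apply(P)+C
im=cv2.imread('pics/w4.png')
for p in wproj(s,f,X): cv2.circle(im,tuple(np.int32(p)),3,(0,0,255),1)
for d in [0,.01,.02]:
  q_=s['tool_pos'];
cv2.imwrite('pics/w4.png',im)
E
```

```text
[0.57230616 0.09345232 0.101816  ] [ 6.12995959e-04  9.66345454e-01 -6.54060624e-03  2.57163970e-01] 5.8 [ 0.04713073 -0.22996189  2.16898916 -0.04428548  0.68355471  1.65837695]
[[ 0.8676 -0.013   0.497 ]
 [-0.0123 -0.9999 -0.0045]
 [ 0.497  -0.0022 -0.8677]]
```

View pics/w4.png

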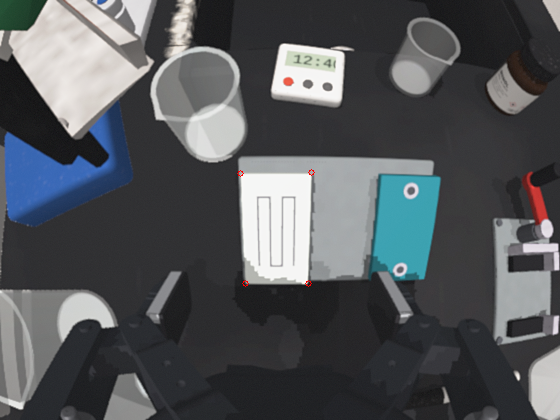

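The wrist view shows the model corners landing on the white plate's corners at (241,173), (311,172), (308,283) and (245,283). The fingers straddle the plate. I'll descend along the plate normal.

Request:
step_arm([
  [0.018, 0.004, -0.03, 0, 0, 0, 0],
  [0.036, 0.004, -0.06, 0, 0, 0, 0],
  [0.054, 0.004, -0.09, 0, 0, 0, 0],
  [0.064, 0.004, -0.107, 0, 0, 0, 0],
  [0.071, 0.004, -0.119, 0, 0, 0, 0],
  [0.071, 0.004, -0.119, 0, 0, 0, 0],
  [0.071, 0.004, -0.119, 0, 0, 0, 0],
])

```text
time: 6.55
tool_pos: [0.609, 0.0965, 0.0438]
tool_rot: [0.0, 0.966, -0.006, 0.259]
contact_force: [-0.4, 0.9, -0.1]
gripper_width: 1.004
```

Request:
step_arm([
  [0, 0, 0, 0, 0, 0, 150],
  [0, 0, 0, 0, 0, 0, 150],
  [0, 0, 0, 0, 0, 0, 150],
  [0, 0, 0, 0, 0, 0, 150],
  [0, 0, 0, 0, 0, 0, 255],
  [0, 0, 0, 0, 0, 0, 255],
  [0, 0, 0, 0, 0, 0, 255],
])

```text
time: 7.25
tool_pos: [0.6083, 0.0967, 0.0436]
tool_rot: [0.0, 0.966, -0.006, 0.259]
contact_force: [-7.4, -0.5, 7.8]
gripper_width: 0.503
```

```bash
python3 - <<'E'
from h import *
s=monitor.state(); f=grab('wrist','w5.png'); print(s['tool_pos'],s['tool_rot'],s['time'],s['gripper_width'],s['contact_force'])
E
```

```text
[0.60825382 0.09667298 0.04358397] [ 3.41746059e-04  9.65932672e-01 -5.57479364e-03  2.58733219e-01] 7.25 0.5033454321299063 [-7.42092315 -0.49692833  7.84649967]
```

View pics/w5.png

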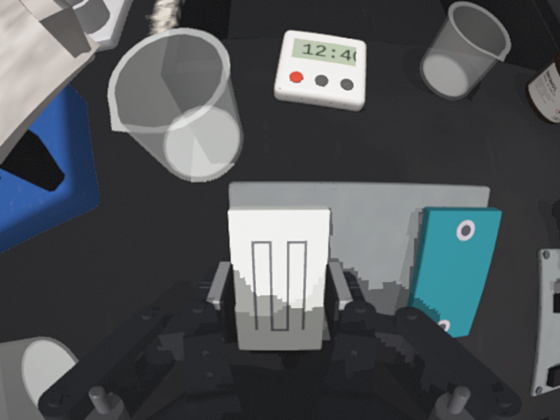

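The white plate sits between the pads at (280,280). Closed opening is about 43 mm by the raw reading. Lifting along the normal.

Request:
step_arm([
  [-0.01, 0, 0.0173, 0, 0, 0, 255],
  [-0.03, 0, 0.052, 0, 0, 0, 255],
  [-0.06, 0, 0.104, 0, 0, 0, 255],
  [-0.07, 0, 0.18, 0, 0, 0, 255],
  [-0.07, 0, 0.24, 0, 0, 0, 255],
  [-0.07, 0, 0.24, 0, 0, 0, 255],
  [-0.07, 0, 0.24, 0, 0, 0, 255],
])

```text
time: 8.0
tool_pos: [0.5734, 0.0966, 0.1639]
tool_rot: [0.0, 0.966, -0.006, 0.26]
contact_force: [0.1, -0.1, -2.0]
gripper_width: 0.508
```

```bash
python3 - <<'E'
from h import *
s=monitor.state(); f=grab('wrist','w6.png'); print(s['tool_pos'],s['tool_rot'],s['time'],s['gripper_width'],s['contact_force'])
import pickle; pickle.dump((s,f),open('w6.pkl','wb'))
E
```

```text
[0.57336143 0.09664752 0.16389154] [ 1.62089825e-04  9.65720647e-01 -5.78963586e-03  2.59518951e-01] 8.0 0.5075903847080544 [ 0.10047104 -0.14777558 -2.03320687]
```

View pics/w6.png

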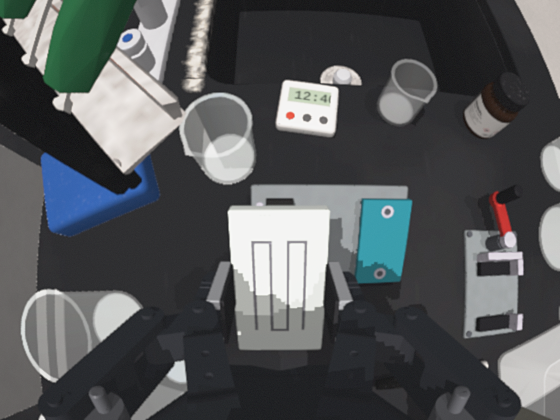

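```bash
python3 - <<'E'
from h import *
im=cv2.imread('pics/w6.png'); cv2.imwrite('pics/w6c.png',cv2.resize(im[190:370,200:360],None,fx=3.3,fy=3.3,interpolation=cv2.INTER_CUBIC))
E
```

View pics/w6c.png

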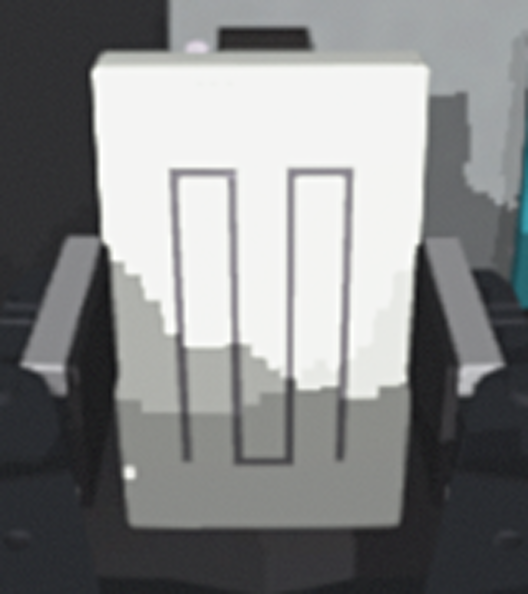

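```bash
cat > fitp.py <<'E'
from h import *
import pickle
from scipy.optimize import least_squares
P=np.array([[40,22.5,4],[40,-22.5,4],[-40,-22.5,4],[-40,22.5,4]])/1000
def fit_in_tool(s,f,uv,pitch=True):
    q=s['tool_rot'];Rt=R.from_quat([q[1],q[2],q[3],q[0]]);B=R.from_matrix(np.diag([1,-1,-1.]))
    def pp(p):
        X=(B*R.from_euler('ZY',[p[3],p[4] if pitch else 0])).apply(P)+p[:3]
        return Rt.apply(X)+s['tool_pos']
    r=least_squares(lambda p:(wproj(s,f,pp(p))-uv).ravel(),[0,0,-.005,0,0])
    return r
if __name__=='__main__':
    s,f=pickle.load(open('w6.pkl','rb'))
    uv=np.array([(200+u/3.3,190+v/3.3) for u,v in [(96,66),(426,66),(402,525),(130,525)]])
    for pi in (0,1):
        r=fit_in_tool(s,f,uv,pi);print('tool xyz mm',np.round(r.x[:3]*1e3,2),'yaw,pitch deg',np.degrees(r.x[3:]).round(2),np.round(r.fun,2))
E
python3 fitp.py
```

```text
tool xyz mm [-1.98 -0.36 -2.29] yaw,pitch deg [0.43 0.  ] [-0.79  0.64  1.09 -0.15 -0.53 -0.63  0.14 -0.08]
tool xyz mm [-2.65 -0.36 -1.02] yaw,pitch deg [0.43 1.45] [ 0.03  0.32  0.28 -0.46 -0.65 -0.2   0.26  0.35]
```

```bash
cat >> h.py <<'E'
def rot_to(yawdeg,s=None):
    s=s or monitor.state();q=s['tool_rot'];c=R.from_quat([q[1],q[2],q[3],q[0]])
    t=R.from_euler('z',yawdeg,degrees=True)*R.from_matrix(np.diag([1,-1,-1.]))
    return (t*c.inv()).as_rotvec()/1.5
E
python3 - <<'E'
from h import *
print(rot_to(-3.3),monitor.state()['tool_pos'])
E
```

```text
[ 0.01033072  0.3478661  -0.02967659] [0.57250317 0.09659888 0.16192726]
```

Request:
step_arm([
  [0, -0.08, 0, 0.002, 0.09, -0.008, 255],
  [-0.02, -0.16, 0, 0.005, 0.18, -0.016, 255],
  [-0.04, -0.24, 0, 0.008, 0.27, -0.024, 255],
  [-0.06, -0.32, 0, 0.01, 0.348, -0.03, 255],
  [-0.07, -0.4, 0, 0.01, 0.348, -0.03, 255],
  [-0.07, -0.473, -0.06, 0.01, 0.348, -0.03, 255],
  [-0.07, -0.473, -0.13, 0.01, 0.348, -0.03, 255],
  [-0.07, -0.473, -0.2, 0.01, 0.348, -0.03, 255],
  [-0.07, -0.473, -0.2, 0.01, 0.348, -0.03, 255],
  [-0.07, -0.473, -0.2, 0.01, 0.348, -0.03, 255],
])

```text
time: 9.05
tool_pos: [0.5369, -0.1393, 0.061]
tool_rot: [-0.0, 1.0, -0.029, -0.001]
contact_force: [-0.0, -0.7, -0.6]
gripper_width: 0.506
```

```bash
python3 - <<'E'
from h import *
s=monitor.state(); f=grab('wrist','w7.png'); b=grab('side'); print(s['tool_pos'],rot_to(-3.3,s)*1.5*57.3,s['time'],s['gripper_width'],s['contact_force'])
import pickle; pickle.dump((s,f),open('w7.pkl','wb'))
im=cv2.cvtColor(b['pixels'],cv2.COLOR_RGB2BGR); cv2.imwrite('pics/s7.png',cv2.resize(im[200:330,150:330],None,fx=4,fy=4,interpolation=cv2.INTER_CUBIC))
E
```

```text
[ 0.53694043 -0.13926975  0.06101507] [-0.05495158 -0.15205197  0.01265745] 9.05 0.5055203426103665 [-0.00608641 -0.68224213 -0.60063513]
```

View pics/w7.png

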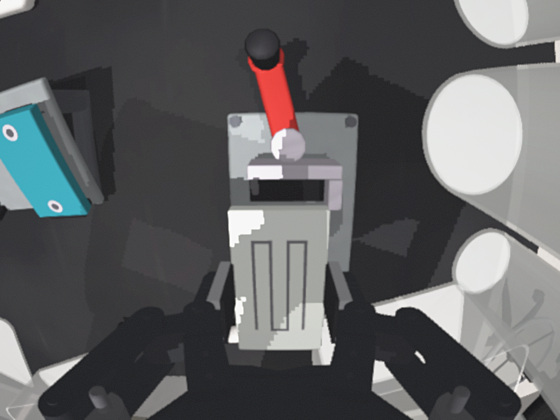

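View pics/s7.png

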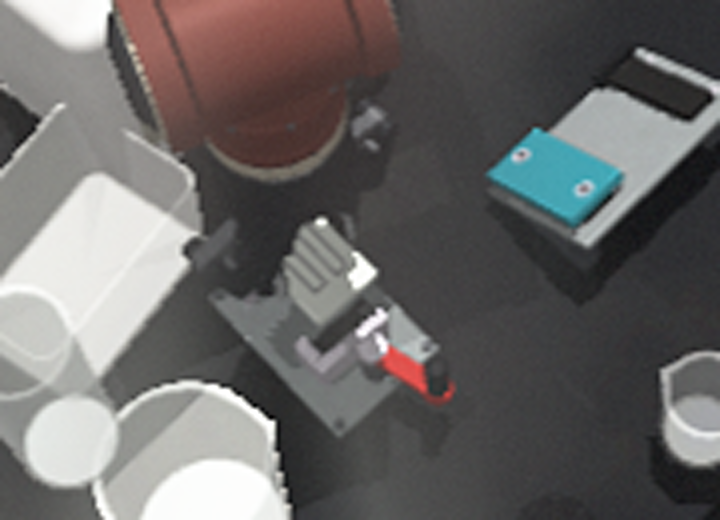

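The side crop shows the plate held flat over the jig, just short of both fences, and the keeper is out of the way. Lowering.

Request:
step_arm([
  [0, 0, -0.03, 0, 0, 0, 255],
  [0, 0, -0.055, 0, 0, 0, 255],
  [0, 0, -0.076, 0, 0, 0, 255],
  [0, 0, -0.076, 0, 0, 0, 255],
  [0, 0, -0.076, 0, 0, 0, 255],
])

```text
time: 9.65
tool_pos: [0.538, -0.1397, 0.0241]
tool_rot: [0.0, 1.0, -0.029, 0.0]
contact_force: [0.5, -0.8, -0.0]
gripper_width: 0.502
```

Request:
step_arm([
  [0, 0, -0.002, 0, 0, 0, 255],
  [0, 0, -0.004, 0, 0, 0, 255],
  [0, 0, -0.004, 0, 0, 0, 255],
])

```text
time: 9.95
tool_pos: [0.5386, -0.14, 0.023]
tool_rot: [0.0, 1.0, -0.029, 0.001]
contact_force: [-0.8, 0.8, -0.2]
gripper_width: 0.502
```

Request:
step_arm([
  [0, 0, -0.002, 0, 0, 0, 255],
  [0, 0, -0.004, 0, 0, 0, 255],
  [0, 0, -0.004, 0, 0, 0, 255],
])

```text
time: 10.25
tool_pos: [0.5382, -0.1398, 0.0206]
tool_rot: [0.0, 1.0, -0.029, 0.001]
contact_force: [-0.3, -0.3, -0.5]
gripper_width: 0.503
```

Request:
step_arm([
  [0, 0, -0.002, 0, 0, 0, 255],
  [0, 0, -0.004, 0, 0, 0, 255],
  [0, 0, -0.004, 0, 0, 0, 255],
])

```text
time: 10.55
tool_pos: [0.5382, -0.1398, 0.0185]
tool_rot: [0.0, 1.0, -0.029, 0.0]
contact_force: [0.2, 0.8, 0.3]
gripper_width: 0.504
```

Request:
step_arm([
  [0, 0, -0.002, 0, 0, 0, 255],
  [0, 0, -0.004, 0, 0, 0, 255],
  [0, 0, -0.004, 0, 0, 0, 255],
])

```text
time: 10.85
tool_pos: [0.5382, -0.1398, 0.0165]
tool_rot: [0.0, 1.0, -0.029, 0.0]
contact_force: [-0.1, 0.6, 0.1]
gripper_width: 0.503
```

Request:
step_arm([
  [0, 0, -0.002, 0, 0, 0, 255],
  [0, 0, -0.004, 0, 0, 0, 255],
  [0, 0, -0.004, 0, 0, 0, 255],
])

```text
time: 11.15
tool_pos: [0.5385, -0.14, 0.0155]
tool_rot: [0.0, 1.0, -0.029, 0.0]
contact_force: [-3.5, 0.4, 5.0]
gripper_width: 0.502
```

```bash
python3 - <<'E'
from h import *
s=monitor.state(); f=grab('wrist','w8.png'); print(s['tool_pos'],s['time'],s['gripper_width'],s['contact_force'])
b=grab('side');im=cv2.cvtColor(b['pixels'],cv2.COLOR_RGB2BGR); cv2.imwrite('pics/s8.png',cv2.resize(im[220:330,170:300],None,fx=5,fy=5,interpolation=cv2.INTER_CUBIC))
im=cv2.imread('pics/w8.png'); cv2.imwrite('pics/w8c.png',cv2.resize(im[100:380,180:380],None,fx=2.8,fy=2.1,interpolation=cv2.INTER_CUBIC))
E
```

```text
[ 0.53848641 -0.13997778  0.0155431 ] 11.15 0.5022049848935668 [-3.51023471  0.42068119  4.96700153]
```

View pics/w8.png

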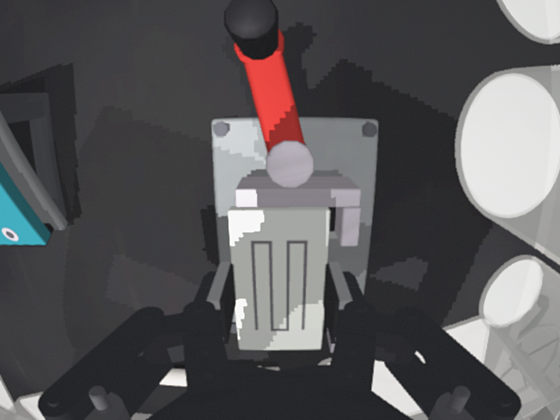

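View pics/s8.png

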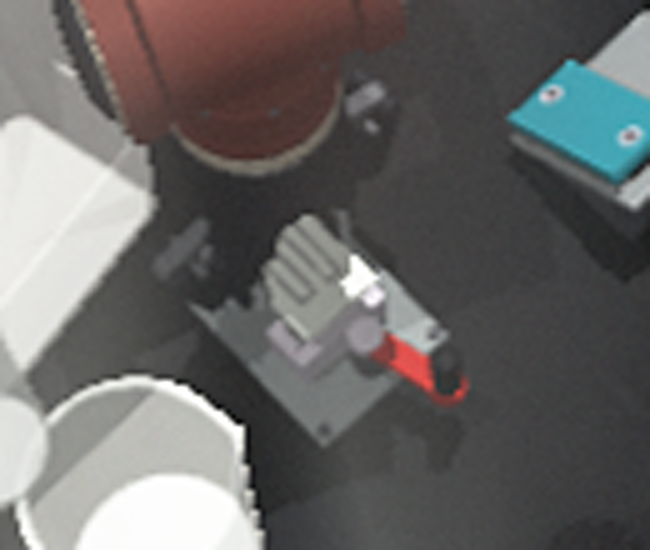

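The wrist view shows the plate between the pads, almost at the far fence (235,205) and left of the right fence (350,225). A first contact of 5 N came with the TCP at z = 0.0155. I'll open partway so the plate settles, then use the left pad to push toward the right fence.

Request:
step_arm([
  [0, 0, 0, 0, 0, 0, 90],
  [0, 0, 0, 0, 0, 0, 90],
  [0, 0, 0, 0, 0, 0, 90],
  [0, 0, 0, 0, 0, 0, 90],
])

```text
time: 11.65
tool_pos: [0.5383, -0.1399, 0.0145]
tool_rot: [0.0, 1.0, -0.029, 0.001]
contact_force: [0.5, -0.6, 0.6]
gripper_width: 0.644
```

```bash
python3 - <<'E'
from h import *
s=monitor.state(); f=grab('wrist','w9.png'); print(s['tool_pos'],s['time'],s['gripper_width'],s['contact_force'])
import pickle; pickle.dump((s,f),open('w9.pkl','wb'))
im=cv2.imread('pics/w9.png'); cv2.imwrite('pics/w9c.png',cv2.resize(im[100:380,180:400],None,fx=2.1,fy=2.1,interpolation=cv2.INTER_CUBIC))
E
```

```text
[ 0.53825116 -0.13985124  0.01452715] 11.65 0.6443438140342774 [ 0.48198009 -0.61907523  0.55756712]
```

View pics/w9c.png

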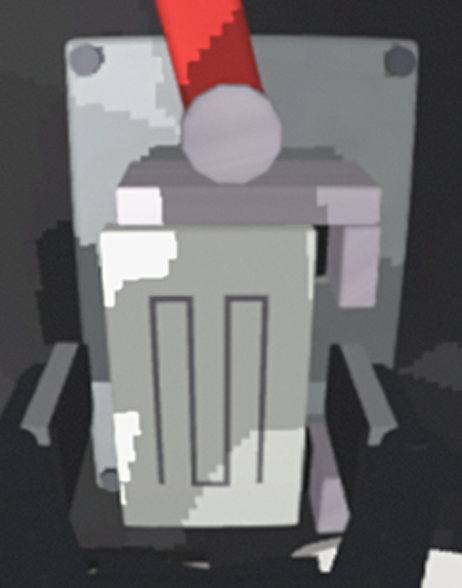

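Request:
step_arm([
  [0, -0.004, -0.006, 0, 0, 0, 90],
  [0, -0.008, -0.006, 0, 0, 0, 90],
  [-0.001, -0.012, -0.006, 0, 0, 0, 90],
  [-0.001, -0.014, -0.006, 0, 0, 0, 90],
  [-0.001, -0.014, -0.006, 0, 0, 0, 90],
])

```text
time: 12.2
tool_pos: [0.5379, -0.1471, 0.0118]
tool_rot: [0.0, 1.0, -0.029, 0.001]
contact_force: [0.2, 0.5, 0.8]
gripper_width: 0.647
```

Request:
step_arm([
  [0, -0.002, 0, 0, 0, 0, 90],
  [0, -0.004, 0, 0, 0, 0, 90],
  [0, -0.004, 0, 0, 0, 0, 90],
])

```text
time: 12.5
tool_pos: [0.5378, -0.149, 0.0117]
tool_rot: [0.0, 1.0, -0.029, 0.001]
contact_force: [1.3, 0.9, 0.2]
gripper_width: 0.648
```

Request:
step_arm([
  [0, -0.002, 0, 0, 0, 0, 90],
  [0, -0.004, 0, 0, 0, 0, 90],
  [0, -0.004, 0, 0, 0, 0, 90],
])

```text
time: 12.8
tool_pos: [0.5377, -0.1492, 0.0117]
tool_rot: [-0.002, 1.0, -0.029, 0.0]
contact_force: [-0.2, 7.7, 2.2]
gripper_width: 0.649
```

```bash
python3 - <<'E'
from h import *
s=monitor.state(); f=grab('wrist','w10.png'); print(s['tool_pos'],s['time'],s['gripper_width'],s['contact_force'])
im=cv2.imread('pics/w10.png'); cv2.imwrite('pics/w10c.png',cv2.resize(im[100:380,180:400],None,fx=2.1,fy=2.1,interpolation=cv2.INTER_CUBIC))
E
```

```text
[ 0.53768646 -0.14918545  0.01165899] 12.8 0.649089376353624 [-0.17767583  7.73506361  2.21911508]
```

View pics/w10c.png

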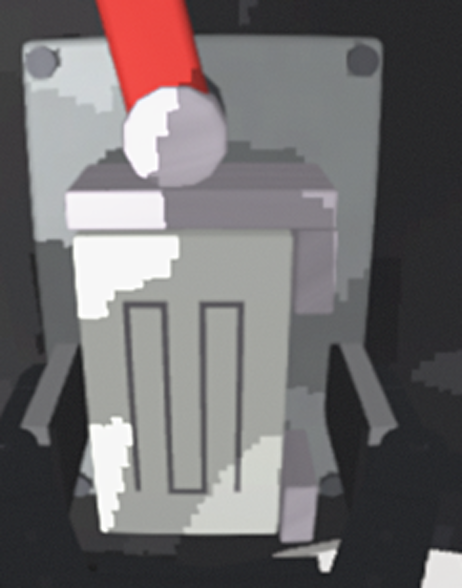

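The plate now sits flush along the right fence blocks. The reaction is 7.7 N and the crop shows no gap at (300,270) or (300,480). Next I'll lift, close, go to the near edge and push toward the far fence.

Request:
step_arm([
  [0, 0.006, 0, 0, 0, 0, 60],
  [0, 0.006, 0.05, 0, 0, 0, 60],
  [0, 0.006, 0.1, 0, 0, 0, 255],
  [-0.05, 0.01, 0.1, 0, 0, 0, 255],
  [-0.106, 0.016, 0.1, 0, 0, 0, 255],
  [-0.106, 0.016, 0.1, 0, 0, 0, 255],
  [-0.106, 0.016, 0.1, 0, 0, 0, 255],
  [-0.106, 0.016, 0.1, 0, 0, 0, 255],
])

```text
time: 13.65
tool_pos: [0.4858, -0.1433, 0.0622]
tool_rot: [0.001, 1.0, -0.029, 0.001]
contact_force: [1.0, 0.3, 0.3]
gripper_width: 0.001
```

```bash
python3 - <<'E'
from h import *
s=monitor.state(); f=grab('wrist','w11.png'); print(s['tool_pos'],s['time'],s['gripper_width'],s['contact_force'])
im=cv2.imread('pics/w11.png'); cv2.imwrite('pics/w11c.png',cv2.resize(im[60:340,140:420],None,fx=2.1,fy=2.1,interpolation=cv2.INTER_CUBIC))
E
```

```text
[ 0.48580071 -0.14333147  0.06218737] 13.65 0.001141971194599081 [1.00022291 0.33680766 0.30458066]
```

View pics/w11c.png

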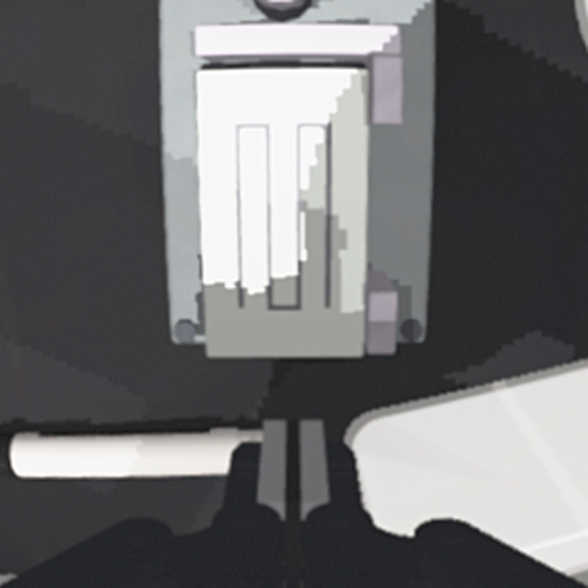

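```bash
python3 - <<'E'
from h import *
import pickle
s,f=pickle.load(open('w2.pkl','rb')); b=grab('side')
o=lambda p:(130+p[0]/2.5,p[1]/2.5)
print('marker end',[atz(wray(s,f,o(p)),.008).round(4) for p in [(362,465),(362,503),(40,485)]])
for p in [(200,250),(199,254),(198,258)]:
  for w in [(425,463),(435,455)]: print('rim',tri([ray(b,p),wray(s,f,o(w))]))
E
```

```text
marker end [array([ 0.4671, -0.1359,  0.008 ]), array([ 0.4513, -0.1359,  0.008 ]), array([0.4598, 0.0013, 0.008 ])]
rim (array([ 0.48218453, -0.15888272,  0.08528585]), [np.float64(0.004976720663037961), np.float64(0.004976720663038053)])
rim (array([ 0.48708468, -0.16114204,  0.09639187]), [np.float64(0.005162896401742133), np.float64(0.005162896401742214)])
rim (array([ 0.47473951, -0.16086334,  0.05403374]), [np.float64(0.004930322581800269), np.float64(0.004930322581800403)])
rim (array([ 0.48035318, -0.16339043,  0.06691896]), [np.float64(0.005141069280488076), np.float64(0.005141069280488103)])
rim (array([ 0.4669205 , -0.16294348,  0.02121166]), [np.float64(0.004881593775857594), np.float64(0.004881593775857582)])
rim (array([ 0.47330267, -0.16574539,  0.0360493 ]), [np.float64(0.005118207799957736), np.float64(0.005118207799957712)])
```

```bash
python3 - <<'E'
from h import *
import pickle
s,f=pickle.load(open('w2.pkl','rb')); b=grab('side')
o=lambda p:(130+p[0]/2.5,p[1]/2.5)
print('base',atz(wray(s,f,o((425,463))),0.003))
for p in [(200,250),(199,256)]:
  for w in [(425,540),(435,525)]: print('rim',tri([ray(b,p),wray(s,f,o(w))]))
im=cv2.cvtColor(b['pixels'],cv2.COLOR_RGB2BGR); cv2.imwrite('pics/s11.png',cv2.resize(im[190:320,120:300],None,fx=4.4,fy=4.4,interpolation=cv2.INTER_CUBIC))
E
```

```text
base [ 0.4667648  -0.16138208  0.003     ]
rim (array([ 0.45871453, -0.15655011,  0.05665465]), [np.float64(0.006447218513184373), np.float64(0.006447218513184418)])
rim (array([ 0.46638235, -0.15919848,  0.06977288]), [np.float64(0.004547774400689124), np.float64(0.004547774400689186)])
rim (array([ 0.44481774, -0.15911672,  0.00738282]), [np.float64(0.009327977967547765), np.float64(0.009327977967547757)])
rim (array([ 0.45370515, -0.16214725,  0.02259636]), [np.float64(0.0070358915466901045), np.float64(0.007035891546689983)])
```

View pics/s11.png

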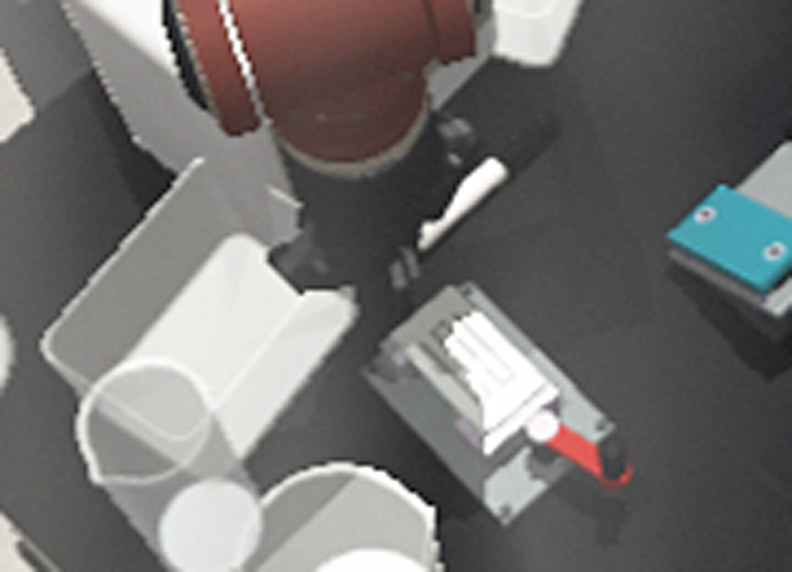

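Request:
step_arm([
  [0, 0, -0.03, 0, 0, 0, 255],
  [0, 0, -0.06, 0, 0, 0, 255],
  [0, 0, -0.086, 0, 0, 0, 255],
  [0, 0, -0.086, 0, 0, 0, 255],
  [0, 0, -0.086, 0, 0, 0, 255],
])

```text
time: 14.3
tool_pos: [0.4879, -0.1435, 0.0222]
tool_rot: [0.001, 1.0, -0.028, 0.002]
contact_force: [-2.4, 5.2, 24.7]
gripper_width: -0.0
```

Request:
step_arm([
  [0.004, 0, 0, 0, 0, 0, 255],
  [0.006, 0, 0, 0, 0, 0, 255],
  [0.008, 0, 0, 0, 0, 0, 255],
  [0.008, 0, 0, 0, 0, 0, 255],
  [0.008, 0, 0, 0, 0, 0, 255],
])

```text
time: 14.8
tool_pos: [0.4875, -0.1434, 0.0213]
tool_rot: [0.0, 1.0, -0.028, -0.003]
contact_force: [-18.0, 2.9, 32.9]
gripper_width: 0.003
```

The fingers came down on the plate's near edge at 25–33 N (fingertip contact, which is allowed). I'll raise, step back a little and shift right to clear the marker's end.

Request:
step_arm([
  [-0.002, 0, 0.03, 0, 0, 0, 255],
  [-0.008, -0.006, 0.04, 0, 0, 0, 255],
  [-0.014, -0.012, 0.04, 0, 0, 0, 255],
  [-0.014, -0.012, 0.04, 0, 0, 0, 255],
  [-0.014, -0.012, 0.04, 0, 0, 0, 255],
])

```text
time: 15.3
tool_pos: [0.4863, -0.1499, 0.0406]
tool_rot: [0.001, 1.0, -0.029, 0.006]
contact_force: [11.0, 0.8, 4.0]
gripper_width: 0.0
```

```bash
python3 - <<'E'
from h import *
import pickle
s=monitor.state(); f=grab('wrist','w12.png'); print(s['tool_pos'],s['time'],s['gripper_width'],s['contact_force'])
pickle.dump((s,f),open('w12.pkl','wb'))
im=cv2.imread('pics/w12.png'); cv2.imwrite('pics/w12c.png',cv2.resize(im[60:340,140:420],None,fx=2.1,fy=2.1,interpolation=cv2.INTER_CUBIC))
E
```

```text
[ 0.48625738 -0.14989182  0.04063563] 15.3 2.67390621912987e-06 [11.04508636  0.8395497   3.95731971]
```

View pics/w12c.png

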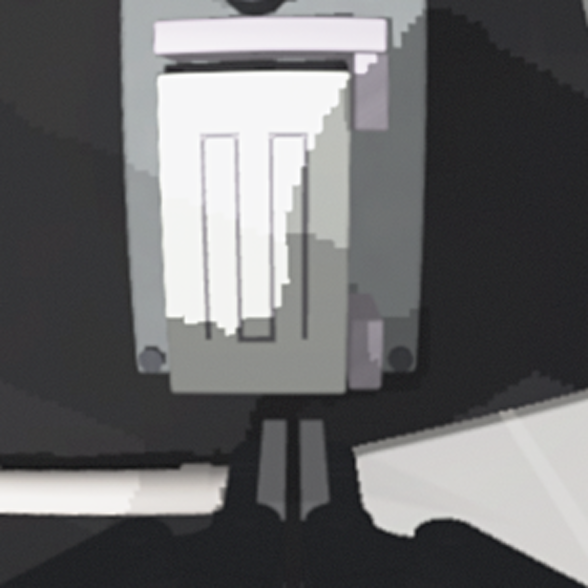

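Request:
step_arm([
  [0.004, 0.004, 0.02, 0, 0, 0, 255],
  [0.008, 0.012, 0.05, 0, 0, 0, 255],
  [0.008, 0.012, 0.05, 0, 0, 0, 255],
])

```text
time: 15.65
tool_pos: [0.4869, -0.1431, 0.0654]
tool_rot: [0.001, 1.0, -0.029, 0.002]
contact_force: [0.2, -0.2, 0.6]
gripper_width: -0.003
```

```bash
python3 - <<'E'
from h import *
import pickle
s=monitor.state(); b=grab('side');a=grab('scene'); print(s['tool_pos'],s['tool_rot'],s['time'],s['contact_force'],s['joint_pos'])
im=cv2.cvtColor(b['pixels'],cv2.COLOR_RGB2BGR); cv2.imwrite('pics/s12.png',cv2.resize(im[100:300,100:300],None,fx=3,fy=3,interpolation=cv2.INTER_CUBIC))
im=cv2.cvtColor(a['pixels'],cv2.COLOR_RGB2BGR); cv2.imwrite('pics/a12.png',cv2.resize(im[100:300,220:420],None,fx=3,fy=3,interpolation=cv2.INTER_CUBIC))
E
```

```text
[ 0.48691948 -0.143144    0.06536054] [ 8.86455952e-04  9.99584352e-01 -2.87525989e-02  1.90416771e-03] 15.65 [ 0.15146697 -0.22711653  0.63637505] [-4.32574930e-01 -6.54323029e-02  2.02289451e+00 -1.44815269e-04
  1.17993179e+00  1.19578954e+00]
```

View pics/s12.png

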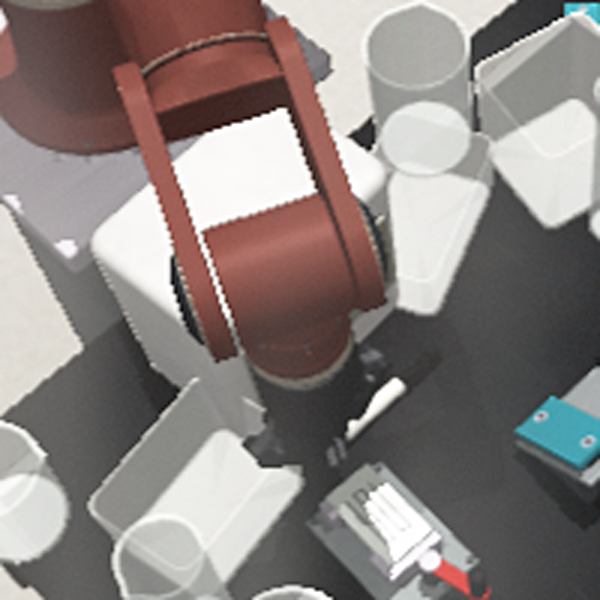

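View pics/a12.png

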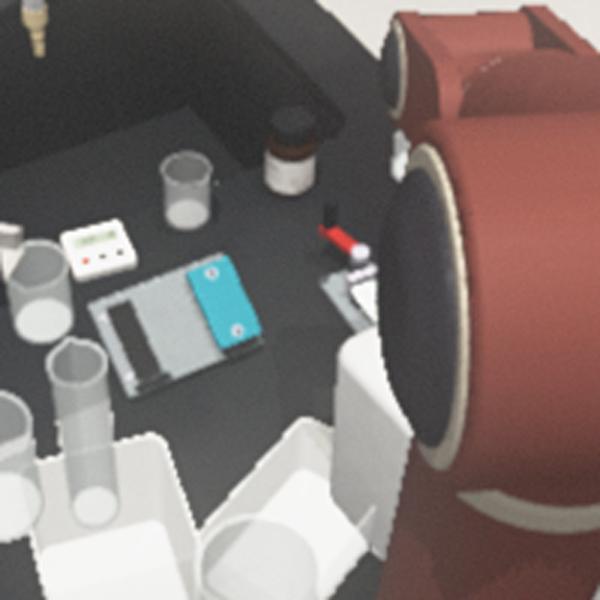

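```bash
python3 - <<'E'
from h import *
import pickle
s2,f2=pickle.load(open('w2.pkl','rb'))
d=np.load('w1.npz'); s={'tool_pos':d['pos'],'tool_rot':d['rot']}
o=lambda p:(100+p[0]/2,p[1]/2)
print('bottom',[atz(wray(s,f2,o(p)),0).round(3) for p in [(185,443),(460,430)]])
for z in (.14,.16,.18,.2): print(z,[atz(wray(s,f2,o(p)),z).round(3) for p in [(140,540),(490,525)]])
E
```

```text
bottom [array([0.398, 0.021, 0.   ]), array([ 0.407, -0.163,  0.   ])]
0.14 [array([0.398, 0.009, 0.14 ]), array([ 0.408, -0.157,  0.14 ])]
0.16 [array([0.409, 0.001, 0.16 ]), array([ 0.419, -0.152,  0.16 ])]
0.18 [array([ 0.42 , -0.007,  0.18 ]), array([ 0.429, -0.147,  0.18 ])]
0.2 [array([ 0.431, -0.015,  0.2  ]), array([ 0.439, -0.143,  0.2  ])]
```

The fork of the forearm passes just over the tall box, so the low near side is cramped. Instead I'll do the far push with the plate gripped across its width, as the jig's finger gaps are meant for.

Request:
step_arm([
  [0.05, 0, 0.02, 0, 0, 0, 0],
  [0.1, -0.001, 0.02, 0, 0, 0, 0],
  [0.1, -0.001, 0.02, 0, 0, 0, 0],
  [0.1, -0.001, 0, 0, 0, 0, 0],
  [0.1, -0.001, -0.05, 0, 0, 0, 0],
  [0.1, -0.001, -0.08, 0, 0, 0, 0],
  [0.1, -0.001, -0.08, 0, 0, 0, 0],
])

```text
time: 16.45
tool_pos: [0.5321, -0.1421, 0.0196]
tool_rot: [-0.001, 1.0, -0.029, -0.003]
contact_force: [-0.0, 0.9, -0.5]
gripper_width: 1.007
```

```bash
python3 - <<'E'
from h import *
import pickle
s=monitor.state(); f=grab('wrist','w13.png'); print(s['tool_pos'],rot_to(-3.3,s)*1.5*57.3,s['time'],s['gripper_width'],s['contact_force'])
pickle.dump((s,f),open('w13.pkl','wb'))
im=cv2.imread('pics/w13.png'); cv2.imwrite('pics/w13c.png',cv2.resize(im[80:380,140:420],None,fx=2,fy=2,interpolation=cv2.INTER_CUBIC))
E
```

```text
[ 0.53207783 -0.14213983  0.01962175] [-0.13511907 -0.3536933   0.03628299] 16.45 1.0066826779213074 [-0.00089326  0.85572017 -0.46820578]
```

View pics/w13c.png

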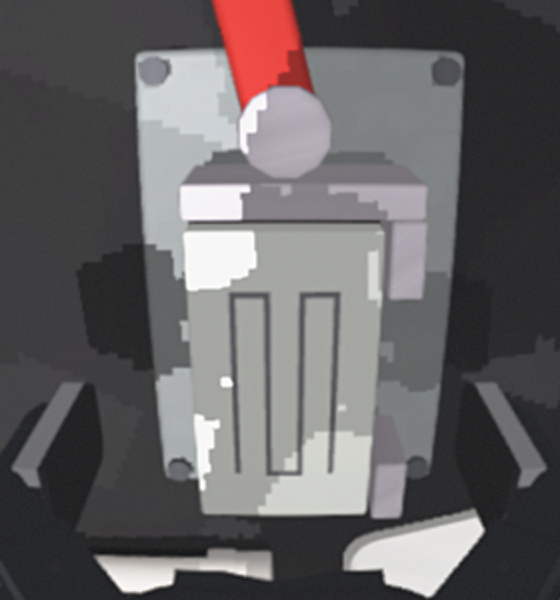

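Request:
step_arm([
  [0.008, -0.003, -0.007, 0, 0, 0, 0],
  [0.008, -0.003, -0.014, 0, 0, 0, 0],
  [0.008, -0.003, -0.014, 0, 0, 0, 100],
  [0.008, -0.003, -0.014, 0, 0, 0, 255],
  [0.008, -0.003, -0.014, 0, 0, 0, 255],
  [0.008, -0.003, -0.014, 0, 0, 0, 255],
  [0.008, -0.003, -0.014, 0, 0, 0, 255],
])

```text
time: 17.2
tool_pos: [0.5404, -0.1441, 0.0178]
tool_rot: [-0.001, 1.0, -0.029, 0.001]
contact_force: [-2.3, 4.4, 5.5]
gripper_width: 0.498
```

Request:
step_arm([
  [0.002, 0, 0, 0, 0, 0, 255],
  [0.004, 0, 0, 0, 0, 0, 255],
  [0.004, 0, 0, 0, 0, 0, 255],
])

```text
time: 17.5
tool_pos: [0.5412, -0.1442, 0.0178]
tool_rot: [-0.001, 1.0, -0.029, -0.001]
contact_force: [-6.7, 3.1, 10.0]
gripper_width: 0.501
```

Request:
step_arm([
  [0.002, 0, 0, 0, 0, 0, 255],
  [0.004, 0, 0, 0, 0, 0, 255],
  [0.004, 0, 0, 0, 0, 0, 255],
])

```text
time: 17.8
tool_pos: [0.5432, -0.1443, 0.0178]
tool_rot: [-0.0, 1.0, -0.029, -0.001]
contact_force: [-6.1, 2.6, 8.5]
gripper_width: 0.494
```

```bash
python3 - <<'E'
from h import *
import pickle
s=monitor.state(); f=grab('wrist','w14.png'); print(s['tool_pos'],rot_to(-3.3,s)*1.5*57.3,s['time'],s['gripper_width'],s['contact_force'])
pickle.dump((s,f),open('w14.pkl','wb'))
im=cv2.imread('pics/w14.png'); cv2.imwrite('pics/w14c.png',cv2.resize(im[120:370,190:390],None,fx=2.4,fy=2.4,interpolation=cv2.INTER_CUBIC))
E
```

```text
[ 0.54324465 -0.14425925  0.01779909] [-0.05199492 -0.06512767  0.00661147] 17.8 0.4936784473889606 [-6.13625976  2.63977514  8.48510145]
```

View pics/w14c.png

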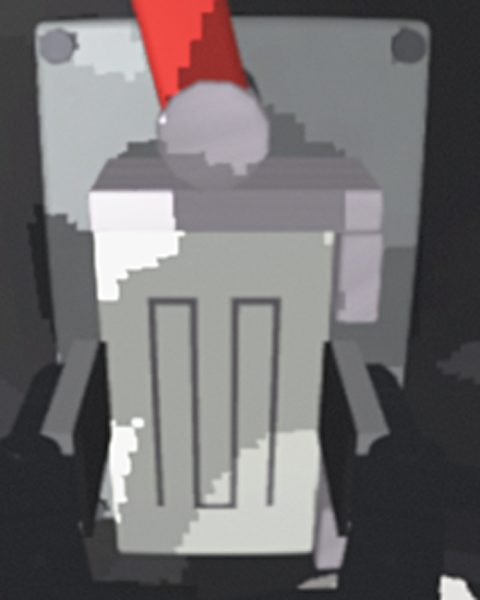

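Request:
step_arm([
  [0.002, 0, 0, 0, 0, 0, 255],
  [0.004, 0, 0, 0, 0, 0, 255],
  [0.004, 0, 0, 0, 0, 0, 255],
])

```text
time: 18.15
tool_pos: [0.5443, -0.1443, 0.0178]
tool_rot: [-0.0, 1.0, -0.029, -0.002]
contact_force: [-9.6, 2.6, 11.8]
gripper_width: 0.495
```

Request:
step_arm([
  [0.002, 0, 0, 0, 0, 0, 255],
  [0.004, 0, 0, 0, 0, 0, 255],
  [0.004, 0, 0, 0, 0, 0, 255],
])

```text
time: 18.45
tool_pos: [0.5444, -0.1443, 0.0177]
tool_rot: [-0.001, 1.0, -0.029, -0.005]
contact_force: [-17.0, 2.8, 18.3]
gripper_width: 0.501
```

```bash
python3 - <<'E'
from h import *
import pickle
s=monitor.state(); f=grab('wrist','w15.png'); print(s['tool_pos'],rot_to(-3.3,s)*1.5*57.3,s['time'],s['gripper_width'],s['contact_force'])
pickle.dump((s,f),open('w15.pkl','wb'))
im=cv2.imread('pics/w15.png'); cv2.imwrite('pics/w15c.png',cv2.resize(im[120:370,190:390],None,fx=2.4,fy=2.4,interpolation=cv2.INTER_CUBIC))
E
```

```text
[ 0.54435971 -0.14426963  0.0177221 ] [-0.08190157 -0.52732428 -0.02377644] 18.45 0.5012837426966407 [-16.99780062   2.80965097  18.34952066]
```

View pics/w15c.png

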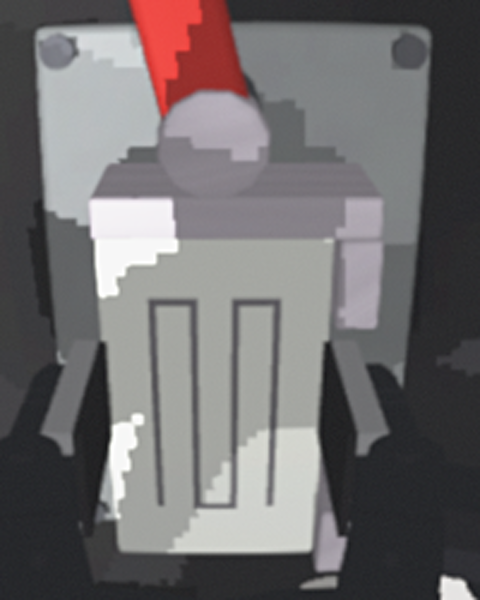

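The plate has stopped against the far fence: -17 N with no more travel. I'll ease off, open to straddle and push right again.

Request:
step_arm([
  [-0.003, 0, 0, 0, 0, 0, 255],
  [-0.004, 0, 0, 0, 0, 0, 90],
  [-0.004, 0, 0, 0, 0, 0, 90],
  [-0.004, 0, -0.004, 0, 0, 0, 90],
  [-0.004, -0.004, -0.008, 0, 0, 0, 90],
  [-0.004, -0.006, -0.008, 0, 0, 0, 90],
  [-0.004, -0.006, -0.008, 0, 0, 0, 90],
])

```text
time: 19.2
tool_pos: [0.5458, -0.1481, 0.0125]
tool_rot: [0.0, 1.0, -0.029, 0.001]
contact_force: [0.6, 0.0, -0.7]
gripper_width: 0.648
```

Request:
step_arm([
  [0, -0.002, 0, 0, 0, 0, 90],
  [0, -0.004, 0, 0, 0, 0, 90],
  [0, -0.004, 0, 0, 0, 0, 90],
])

```text
time: 19.5
tool_pos: [0.5459, -0.1495, 0.0127]
tool_rot: [-0.0, 1.0, -0.029, 0.001]
contact_force: [0.1, 2.5, 1.0]
gripper_width: 0.649
```

Request:
step_arm([
  [0, -0.002, 0, 0, 0, 0, 90],
  [0, -0.004, 0, 0, 0, 0, 90],
  [0, -0.004, 0, 0, 0, 0, 90],
])

```text
time: 19.8
tool_pos: [0.5458, -0.1497, 0.0126]
tool_rot: [-0.002, 1.0, -0.029, 0.0]
contact_force: [0.9, 8.6, 1.3]
gripper_width: 0.643
```

Request:
step_arm([
  [0, 0.004, 0, 0, 0, 0, 60],
  [0, 0.01, 0, 0, 0, 0, 30],
  [0, 0.01, 0.05, 0, 0, 0, 0],
  [-0.04, 0.02, 0.13, 0, 0, 0, 0],
  [-0.12, 0.02, 0.22, 0, 0, 0, 0],
  [-0.12, 0.02, 0.26, 0, 0, 0, 0],
  [-0.12, 0.02, 0.26, 0, 0, 0, 0],
  [-0.12, 0.02, 0.26, 0, 0, 0, 0],
])

```text
time: 20.6
tool_pos: [0.4862, -0.1424, 0.1436]
tool_rot: [0.001, 1.0, -0.029, 0.002]
contact_force: [0.0, -0.4, 0.0]
gripper_width: 1.0
```

```bash
python3 - <<'E'
from h import *
import pickle
s=monitor.state(); f=grab('wrist','w16.png'); print(s['tool_pos'],s['time'],s['contact_force'])
pickle.dump((s,f),open('w16.pkl','wb'))
im=cv2.imread('pics/w16.png'); cv2.imwrite('pics/w16c.png',cv2.resize(im[20:220,190:370],None,fx=3,fy=3,interpolation=cv2.INTER_CUBIC))
E
```

```text
[ 0.48622369 -0.14236781  0.14356955] 20.6 [ 0.03332685 -0.41835804  0.04193541]
```

View pics/w16c.png

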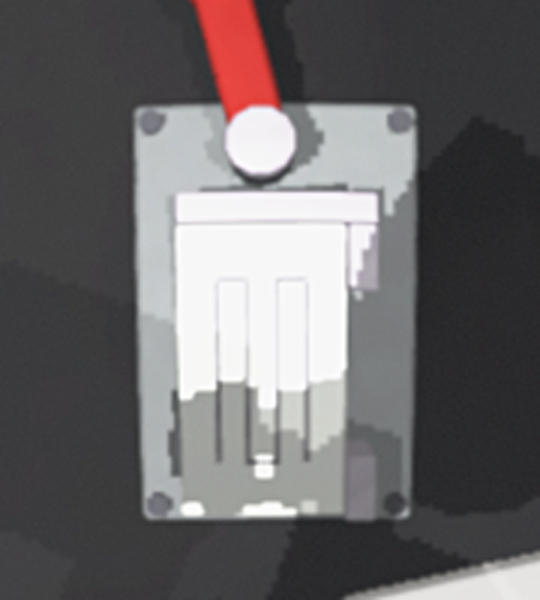

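The base plate sits tight in the corner: no gap at the far fence (row 224) or the right fence (column 348), and its near end is level with the block end at row 518. I'll refit the seat from these corners.

```bash
python3 - <<'E'
from h import *
import pickle
from scipy.optimize import least_squares
s,f=pickle.load(open('w16.pkl','rb'))
uv=np.array([(190+u/3,20+v/3) for u,v in [(177,224),(348,224),(346,518),(182,518)]])
P=np.array([[40,22.5],[40,-22.5],[-40,-22.5],[-40,22.5]])/1000
uvj=np.array([(190+u/3,20+v/3) for u,v in [(134,105),(416,105),(410,519),(144,519)]])
J=np.array([[76,36],[76,-44],[-46,-44],[-46,36]])/1000.
def pts(p,Q,z): 
    c,s_=np.cos(p[2]),np.sin(p[2]); return np.c_[p[0]+c*Q[:,0]-s_*Q[:,1],p[1]+s_*Q[:,0]+c*Q[:,1],np.full(4,z)]
for Q,u,z in ((P,uv,.024),(J,uvj,.006)):
    r=least_squares(lambda p:(wproj(s,f,pts(p,Q,z))-u).ravel(),[.54,-.143,0]); print(r.x,np.degrees(r.x[2]),r.fun.round(2))
E
```

```text
[ 0.53999876 -0.14371637 -0.05545491] -3.177332277381826 [ 0.16  0.54 -0.04  0.3  -0.43 -0.55  0.31 -0.36]
[ 0.54062654 -0.14350888 -0.05392397] -3.0896158468658084 [-0.15  0.01  0.32 -0.15  0.22 -0.11 -0.4   0.28]
```

```bash
python3 - <<'E'
from h import *
s=monitor.state();q=s['tool_rot'];c=R.from_quat([q[1],q[2],q[3],q[0]])
t=R.from_euler('ZY',[-.55,-30],degrees=True)*R.from_matrix(np.diag([1,-1,-1.]))
print((t*c.inv()).as_rotvec()/1.5, (np.array([.5724,.0045,.1002])-s['tool_pos'])*2)
E
```

```text
[-0.01133445 -0.34837666  0.03174434] [ 0.1735831   0.29295517 -0.08387442]
```

Request:
step_arm([
  [0.08, 0.05, 0.04, 0, 0, 0, 0],
  [0.15, 0.1, 0.04, 0, -0.05, 0.005, 0],
  [0.174, 0.18, 0.02, -0.003, -0.14, 0.013, 0],
  [0.174, 0.25, -0.02, -0.006, -0.23, 0.021, 0],
  [0.174, 0.293, -0.06, -0.01, -0.31, 0.029, 0],
  [0.174, 0.293, -0.084, -0.011, -0.348, 0.032, 0],
  [0.174, 0.293, -0.084, -0.011, -0.348, 0.032, 0],
  [0.174, 0.293, -0.084, -0.011, -0.348, 0.032, 0],
])

```text
time: 21.45
tool_pos: [0.5724, 0.0045, 0.0996]
tool_rot: [0.001, 0.966, -0.004, 0.257]
contact_force: [0.8, 0.0, 0.5]
gripper_width: 1.001
```

```bash
python3 - <<'E'
from h import *
s=monitor.state(); f=grab('wrist','w17.png'); print(s['tool_pos'],s['tool_rot'],s['time'],s['contact_force'])
C=np.array([.6045,.0045,.0477]);P=np.array([[40,22.5,4],[40,-22.5,4],[-40,-22.5,4],[-40,22.5,4]])/1000
X=R.from_euler('ZY',[-.0094,-np.pi/6]).apply(P)+C
im=cv2.imread('pics/w17.png')
for p in wproj(s,f,X): cv2.circle(im,tuple(np.int32(np.round(p))),3,(0,0,255),1)
cv2.imwrite('pics/w17.png',im)
print((np.array([.6049,.0045,.0439])-s['tool_pos'])*2)
E
```

```text
[0.57244626 0.00454406 0.0995688 ] [ 8.99895176e-04  9.66307597e-01 -4.48088161e-03  2.57349450e-01] 21.45 [0.81683015 0.01025189 0.49008898]
[ 6.49074817e-02 -8.81227325e-05 -1.11337595e-01]
```

View pics/w17.png

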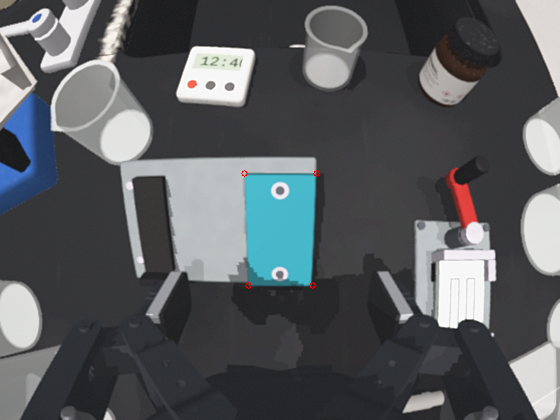

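The model corners lie on the teal plate: (245,174), (317,173), (312,286) and (249,286). I'll descend to a shallow grasp, with the tips above its underside.

Request:
step_arm([
  [0.016, 0, -0.028, 0, 0, 0, 0],
  [0.032, 0, -0.056, 0, 0, 0, 0],
  [0.05, 0, -0.086, 0, 0, 0, 0],
  [0.06, 0, -0.103, 0, 0, 0, 0],
  [0.065, 0, -0.111, 0, 0, 0, 0],
  [0.065, 0, -0.111, 0, 0, 0, 0],
  [0.065, 0, -0.111, 0, 0, 0, 0],
])

```text
time: 22.2
tool_pos: [0.6059, 0.0044, 0.0461]
tool_rot: [0.001, 0.966, -0.004, 0.259]
contact_force: [0.2, -0.2, -0.7]
gripper_width: 0.998
```

Request:
step_arm([
  [0, 0, 0, 0, 0, 0, 100],
  [0, 0, 0, 0, 0, 0, 150],
  [0, 0, 0, 0, 0, 0, 150],
  [0, 0, 0, 0, 0, 0, 255],
  [0, 0, 0, 0, 0, 0, 255],
  [0, 0, 0, 0, 0, 0, 255],
])

```text
time: 22.8
tool_pos: [0.6053, 0.0046, 0.0462]
tool_rot: [0.001, 0.966, -0.004, 0.259]
contact_force: [-8.0, -0.2, 8.0]
gripper_width: 0.5
```

```bash
python3 - <<'E'
from h import *
s=monitor.state(); f=grab('wrist','w18.png'); print(s['tool_pos'],s['tool_rot'],s['time'],s['gripper_width'],s['contact_force'])
E
```

```text
[0.60529325 0.00463885 0.04618356] [ 0.00102003  0.96592418 -0.00408486  0.25879095] 22.8 0.4995444621236671 [-8.03040991 -0.18162032  8.02839088]
```

View pics/w18.png

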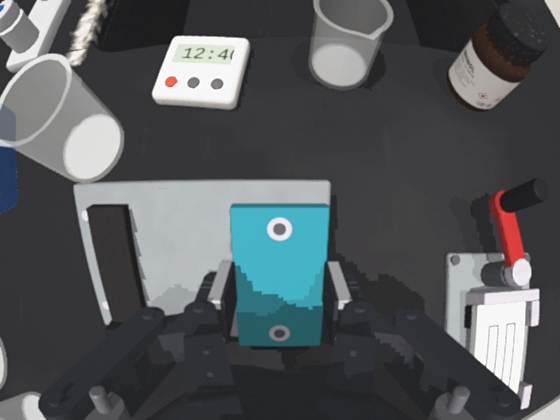

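Request:
step_arm([
  [-0.01, 0, 0.0173, 0, 0, 0, 255],
  [-0.03, 0, 0.052, 0, 0, 0, 255],
  [-0.05, 0, 0.09, 0, 0, 0, 255],
  [-0.065, 0, 0.15, 0, 0, 0, 255],
  [-0.065, 0, 0.22, 0, 0, 0, 255],
  [-0.065, 0, 0.22, 0, 0, 0, 255],
  [-0.065, 0, 0.22, 0, 0, 0, 255],
])

```text
time: 23.55
tool_pos: [0.5731, 0.0046, 0.1568]
tool_rot: [0.001, 0.966, -0.004, 0.26]
contact_force: [-0.7, 0.3, -1.8]
gripper_width: 0.494
```

```bash
python3 - <<'E'
from h import *
import pickle
s=monitor.state(); f=grab('wrist','w19.png'); print(s['tool_pos'],s['tool_rot'],s['time'],s['gripper_width'],s['contact_force'])
pickle.dump((s,f),open('w19.pkl','wb'))
im=cv2.imread('pics/w19.png'); cv2.imwrite('pics/w19c.png',cv2.resize(im[190:370,200:360],None,fx=3.3,fy=3.3,interpolation=cv2.INTER_CUBIC))
b=grab('side');im=cv2.cvtColor(b['pixels'],cv2.COLOR_RGB2BGR); cv2.imwrite('pics/s19.png',cv2.resize(im[150:290,200:360],None,fx=4,fy=4,interpolation=cv2.INTER_CUBIC))
E
```

```text
[0.57306312 0.00456318 0.15675996] [ 0.00115198  0.96564759 -0.00421126  0.25981852] 23.55 0.4939719454402109 [-0.67802066  0.34845303 -1.77153405]
```

View pics/w19c.png

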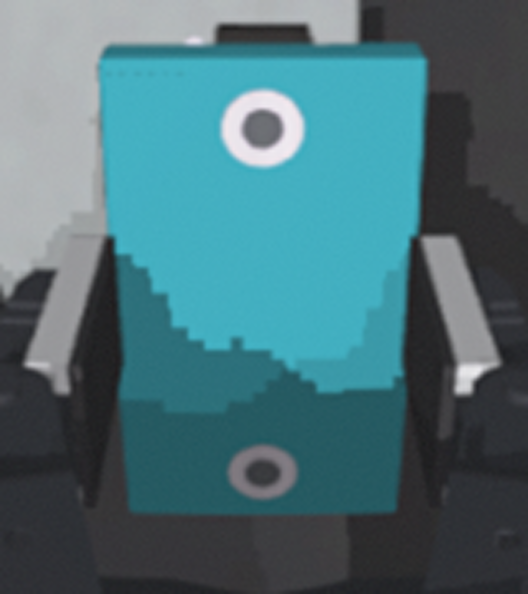

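View pics/s19.png

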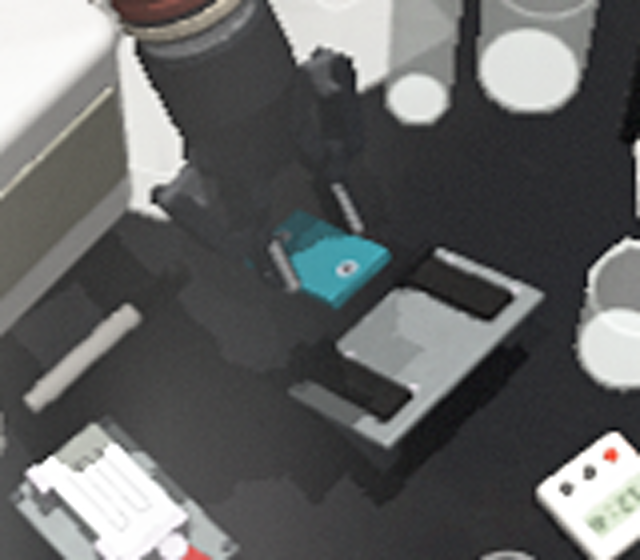

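```bash
python3 - <<'E'
from fitp import *
s,f=pickle.load(open('w19.pkl','rb'))
uv=np.array([(200+u/3.3,190+v/3.3) for u,v in [(100,58),(427,58),(398,512),(130,511)]])
for pi in (0,1):
    r=fit_in_tool(s,f,uv,pi);print('tool xyz mm',np.round(r.x[:3]*1e3,2),'yaw,pitch deg',np.degrees(r.x[3:]).round(2),np.round(r.fun,2))
print(rot_to(-3.3),s['tool_pos'])
E
```

```text
tool xyz mm [-1.73 -0.33  0.75] yaw,pitch deg [0.03 0.  ] [-0.37  0.14  0.47  0.03 -0.32 -0.33  0.19  0.08]
tool xyz mm [-2.02 -0.32  1.29] yaw,pitch deg [0.03 0.61] [-0.04  0.01  0.13 -0.1  -0.37 -0.16  0.24  0.25]
[ 0.01106043  0.34708402 -0.03168042] [0.57306312 0.00456318 0.15675996]
```

Request:
step_arm([
  [0, -0.07, 0, 0.003, 0.09, -0.007, 255],
  [-0.02, -0.15, 0, 0.006, 0.18, -0.015, 255],
  [-0.05, -0.23, 0, 0.009, 0.27, -0.023, 255],
  [-0.068, -0.291, 0, 0.011, 0.347, -0.029, 255],
  [-0.068, -0.291, -0.06, 0.011, 0.347, -0.029, 255],
  [-0.068, -0.291, -0.12, 0.011, 0.347, -0.029, 255],
  [-0.068, -0.291, -0.184, 0.011, 0.347, -0.029, 255],
  [-0.068, -0.291, -0.184, 0.011, 0.347, -0.029, 255],
  [-0.068, -0.291, -0.184, 0.011, 0.347, -0.029, 255],
])

```text
time: 24.55
tool_pos: [0.5376, -0.1404, 0.0617]
tool_rot: [-0.001, 1.0, -0.027, -0.0]
contact_force: [0.4, -0.7, 1.0]
gripper_width: 0.498
```

```bash
python3 - <<'E'
from h import *
s=monitor.state(); f=grab('wrist','w20.png'); print(s['tool_pos'],rot_to(-3.1,s),s['time'],s['gripper_width'],s['contact_force'])
E
```

```text
[ 0.53764187 -0.14036304  0.06169088] [-0.00128989 -0.00043145 -0.00036472] 24.55 0.4975652411320189 [ 0.42517292 -0.70684793  1.01344231]
```

View pics/w20.png

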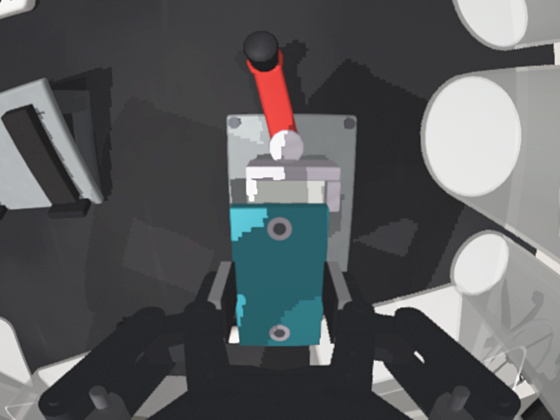

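Request:
step_arm([
  [0, 0, -0.03, 0, 0, 0, 255],
  [0, 0, -0.055, 0, 0, 0, 255],
  [0, 0, -0.07, 0, 0, 0, 255],
  [0, 0, -0.07, 0, 0, 0, 255],
  [0, 0, -0.07, 0, 0, 0, 255],
])

```text
time: 25.1
tool_pos: [0.5387, -0.1408, 0.0279]
tool_rot: [-0.0, 1.0, -0.027, 0.001]
contact_force: [1.3, -0.3, -0.9]
gripper_width: 0.498
```

Request:
step_arm([
  [0, 0, -0.002, 0, 0, 0, 255],
  [0, 0, -0.004, 0, 0, 0, 255],
  [0, 0, -0.004, 0, 0, 0, 255],
])

```text
time: 25.4
tool_pos: [0.539, -0.141, 0.0267]
tool_rot: [-0.0, 1.0, -0.027, 0.001]
contact_force: [-0.8, 1.2, 4.1]
gripper_width: 0.493
```

Request:
step_arm([
  [0, 0, -0.002, 0, 0, 0, 255],
  [0, 0, -0.003, 0, 0, 0, 255],
  [0, 0, -0.003, 0, 0, 0, 255],
])

```text
time: 25.7
tool_pos: [0.5391, -0.141, 0.0266]
tool_rot: [-0.0, 1.0, -0.027, 0.001]
contact_force: [-5.7, 2.8, 12.0]
gripper_width: 0.493
```

The cover touched the base at TCP z = 0.0267, as expected, so the tips are above its underside. Now I'll slide it to the far fence.

Request:
step_arm([
  [0.002, 0, 0.002, 0, 0, 0, 255],
  [0.006, 0, 0.002, 0, 0, 0, 255],
  [0.006, 0, 0.002, 0, 0, 0, 255],
  [0.006, 0, 0.002, 0, 0, 0, 255],
])

```text
time: 26.1
tool_pos: [0.5417, -0.1412, 0.0266]
tool_rot: [0.0, 1.0, -0.027, 0.001]
contact_force: [-5.4, 0.9, 7.8]
gripper_width: 0.495
```

Request:
step_arm([
  [0.002, 0, 0, 0, 0, 0, 255],
  [0.004, 0, 0, 0, 0, 0, 255],
  [0.004, 0, 0, 0, 0, 0, 255],
])

```text
time: 26.4
tool_pos: [0.5417, -0.1412, 0.0266]
tool_rot: [-0.0, 1.0, -0.026, -0.002]
contact_force: [-13.2, 0.7, 14.9]
gripper_width: 0.496
```

At the far fence (-13 N, no travel). Now I'll slide it right in the grip.

Request:
step_arm([
  [-0.001, -0.002, 0, 0, 0, 0, 255],
  [-0.001, -0.004, 0, 0, 0, 0, 255],
  [-0.001, -0.004, 0, 0, 0, 0, 255],
])

```text
time: 26.7
tool_pos: [0.5417, -0.1414, 0.0266]
tool_rot: [-0.002, 1.0, -0.027, -0.001]
contact_force: [-10.5, 6.9, 15.2]
gripper_width: 0.494
```

Request:
step_arm([
  [0, -0.002, 0, 0, 0, 0, 255],
  [0, -0.003, 0, 0, 0, 0, 255],
  [0, -0.003, 0, 0, 0, 0, 255],
])

```text
time: 27.0
tool_pos: [0.5417, -0.1415, 0.0266]
tool_rot: [-0.003, 1.0, -0.027, -0.002]
contact_force: [-9.9, 12.1, 16.6]
gripper_width: 0.496
```

Request:
step_arm([
  [0, -0.002, 0, 0, 0, 0, 255],
  [0, -0.003, 0, 0, 0, 0, 255],
  [0, -0.003, 0, 0, 0, 0, 255],
])

```text
time: 27.3
tool_pos: [0.5417, -0.1418, 0.0267]
tool_rot: [-0.005, 1.0, -0.027, -0.002]
contact_force: [-10.4, 15.5, 17.8]
gripper_width: 0.491
```

```bash
python3 - <<'E'
from h import *
import pickle
s=monitor.state(); f=grab('wrist','w21.png'); print(s['tool_pos'],s['time'],s['contact_force'])
im=cv2.imread('pics/w21.png'); cv2.imwrite('pics/w21c.png',cv2.resize(im[120:370,190:390],None,fx=2.4,fy=2.4,interpolation=cv2.INTER_CUBIC))
E
```

```text
[ 0.54168661 -0.14179479  0.02667308] 27.3 [-10.39080758  15.51722788  17.7848769 ]
```

View pics/w21c.png

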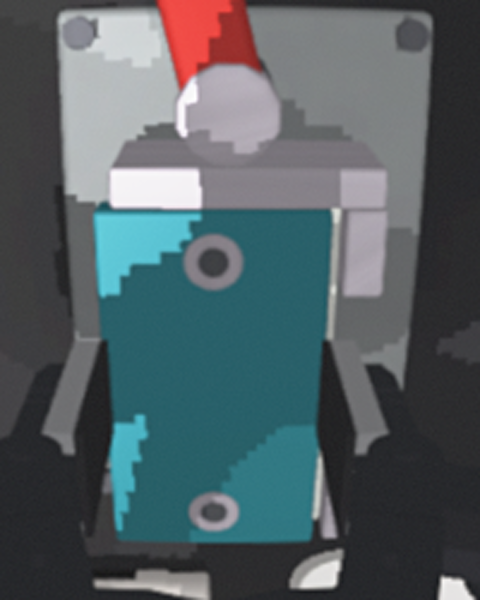

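The cover is tight to the far fence, with about 2.5 mm left to the right fence (the white strip at (335,260)). The downward preload is holding it. I'll unload, release and push with the left pad as before.

Request:
step_arm([
  [-0.002, 0.004, 0.001, 0, 0, 0, 255],
  [-0.003, 0.007, 0.002, 0, 0, 0, 255],
  [-0.003, 0.007, 0.002, 0, 0, 0, 90],
  [-0.003, 0.007, 0.002, 0, 0, 0, 90],
  [-0.003, 0.005, -0.004, 0, 0, 0, 90],
  [-0.003, 0.0, -0.01, 0, 0, 0, 90],
  [-0.003, 0.0, -0.01, 0, 0, 0, 90],
])

```text
time: 28.05
tool_pos: [0.5414, -0.1462, 0.0199]
tool_rot: [-0.0, 1.0, -0.027, 0.001]
contact_force: [-0.3, -0.1, -0.2]
gripper_width: 0.648
```

```bash
python3 - <<'E'
from h import *
import pickle
s=monitor.state(); f=grab('wrist','w22.png'); print(s['tool_pos'],s['time'],s['contact_force'],s['gripper_width'])
im=cv2.imread('pics/w22.png'); cv2.imwrite('pics/w22c.png',cv2.resize(im[120:370,190:390],None,fx=2.4,fy=2.4,interpolation=cv2.INTER_CUBIC))
E
```

```text
[ 0.54140184 -0.14623051  0.01994738] 28.05 [-0.29038027 -0.1352878  -0.2477791 ] 0.648219035432142
```

View pics/w22c.png

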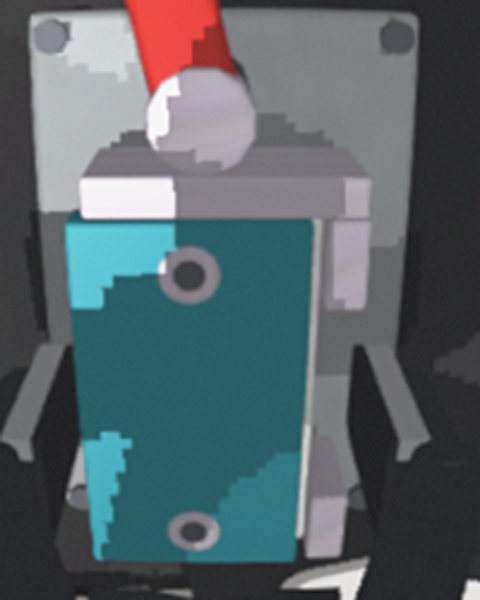

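Request:
step_arm([
  [0, -0.003, 0, 0, 0, 0, 90],
  [0, -0.005, 0, 0, 0, 0, 90],
  [0, -0.005, 0, 0, 0, 0, 90],
])

```text
time: 28.4
tool_pos: [0.5419, -0.1486, 0.0208]
tool_rot: [-0.0, 1.0, -0.027, 0.002]
contact_force: [0.6, -0.8, -0.1]
gripper_width: 0.648
```

Request:
step_arm([
  [0, -0.002, 0, 0, 0, 0, 90],
  [0, -0.004, 0, 0, 0, 0, 90],
  [0, -0.004, 0, 0, 0, 0, 90],
])

```text
time: 28.7
tool_pos: [0.5419, -0.1493, 0.0208]
tool_rot: [-0.001, 1.0, -0.027, 0.001]
contact_force: [1.1, 5.0, 1.4]
gripper_width: 0.647
```

```bash
python3 - <<'E'
from h import *
import pickle
s=monitor.state(); f=grab('wrist','w23.png'); print(s['tool_pos'],s['time'],s['contact_force'],s['gripper_width'])
im=cv2.imread('pics/w23.png'); cv2.imwrite('pics/w23c.png',cv2.resize(im[120:370,190:390],None,fx=2.4,fy=2.4,interpolation=cv2.INTER_CUBIC))
E
```

```text
[ 0.54185685 -0.1493468   0.02075179] 28.7 [1.10743674 4.9534647  1.42211728] 0.6472537683300651
```

View pics/w23c.png

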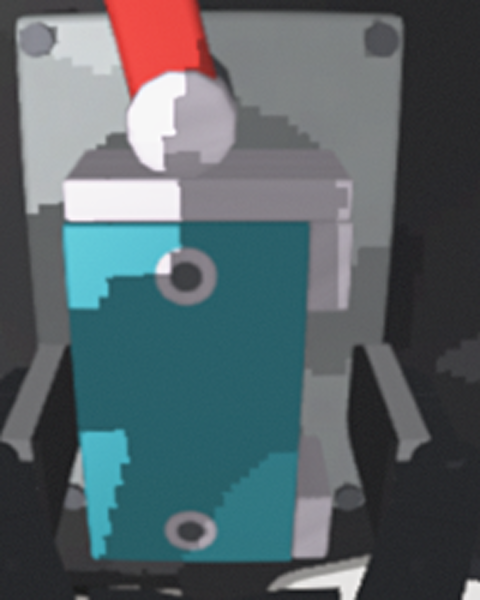

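Request:
step_arm([
  [0, -0.002, 0, 0, 0, 0, 90],
  [0, -0.003, 0, 0, 0, 0, 90],
  [0, -0.003, 0, 0, 0, 0, 90],
])

```text
time: 29.05
tool_pos: [0.5419, -0.1495, 0.0207]
tool_rot: [-0.003, 1.0, -0.027, 0.001]
contact_force: [0.1, 10.5, 3.2]
gripper_width: 0.645
```

Request:
step_arm([
  [0, 0.006, 0, 0, 0, 0, 60],
  [0, 0.014, 0, 0, 0, 0, 30],
  [0, 0.014, 0.05, 0, 0, 0, 0],
  [-0.04, 0.02, 0.13, 0, 0, 0, 0],
  [-0.11, 0.02, 0.22, 0, 0, 0, 0],
  [-0.11, 0.02, 0.26, 0, 0, 0, 0],
  [-0.11, 0.02, 0.26, 0, 0, 0, 0],
  [-0.11, 0.02, 0.26, 0, 0, 0, 0],
])

```text
time: 29.85
tool_pos: [0.4871, -0.1423, 0.1513]
tool_rot: [0.0, 1.0, -0.027, 0.002]
contact_force: [-0.6, 0.7, -1.0]
gripper_width: 1.002
```

```bash
python3 - <<'E'
from h import *
import pickle
s=monitor.state(); f=grab('wrist','w24.png'); print(s['tool_pos'],s['time'],s['contact_force'])
pickle.dump((s,f),open('w24.pkl','wb'))
im=cv2.imread('pics/w24.png'); cv2.imwrite('pics/w24c.png',cv2.resize(im[0:220,190:370],None,fx=2.7,fy=2.7,interpolation=cv2.INTER_CUBIC))
E
```

```text
[ 0.48711927 -0.142299    0.15128263] 29.85 [-0.5863418   0.68181997 -0.97438404]
```

View pics/w24c.png

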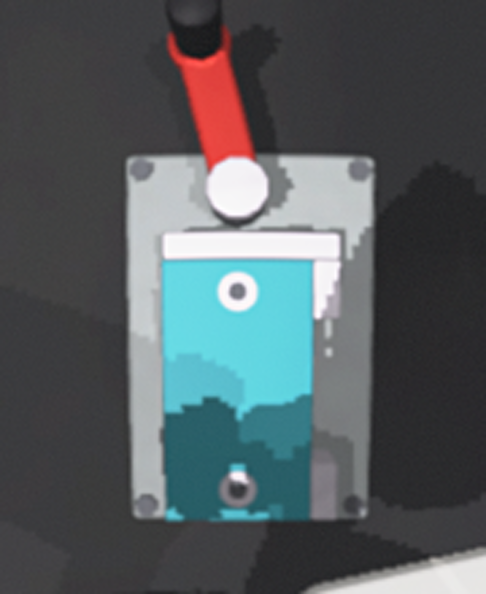

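The cover is squared over the base: flush at the far fence (row 260) and the right fence (column 313), with no white showing. The keeper still points away at about 0.2 rad. I'll work out the push arc for its knob.

```bash
python3 - <<'E'
from h import *
s=monitor.state();print(s['tool_pos'])
for d in eyes.pinpoint('keeper_knob','wrist')+eyes.pinpoint('keeper_pivot','wrist'): print(d)
f=grab('wrist')
y=np.radians(-3.1);S=np.array([.5403,-.1436]);Rm=np.array([[np.cos(y),-np.sin(y)],[np.sin(y),np.cos(y)]])
w=lambda a,r=.045:S+Rm@np.array([.06+r*np.cos(a),r*np.sin(a)])
k=wproj(s,f,[[*w(.23),.079],[*w(.15),.079],[*w(.3),.079]]);print('knob top px',k, 'crop',(k-[190,0])*2.7)
for a in np.linspace(-.47,2.8,20): print(round(a,2),((w(a)-s['tool_pos'][:2])*2).round(3),w(a).round(4))
E
```

```text
[ 0.48647791 -0.14188732  0.14986357]
{'uv': [261.7, 7.4], 'p': 0.95}
{'uv': [279.2, 68.5], 'p': 0.59}
{'uv': [203.1, 227.5], 'p': 0.21}
knob top px [[ 2.62850628e+02 -1.48349082e+00]
 [ 2.68300192e+02 -2.49434917e+00]
 [ 2.58165081e+02 -2.58954801e-01]] crop [[196.69669602  -4.00542523]
 [211.41051724  -6.73474276]
 [184.04571741  -0.69917796]]
-0.47 [ 0.305 -0.055] [ 0.6392 -0.1694]
-0.3 [ 0.312 -0.041] [ 0.6425 -0.1624]
-0.13 [ 0.316 -0.026] [ 0.6445 -0.1549]
0.05 [ 0.317 -0.011] [ 0.6452 -0.1472]
0.22 [0.316 0.005] [ 0.6446 -0.1395]
0.39 [0.312 0.02 ] [ 0.6427 -0.132 ]
0.56 [0.306 0.034] [ 0.6395 -0.1249]
0.73 [0.297 0.047] [ 0.6352 -0.1185]
0.91 [0.287 0.058] [ 0.6298 -0.113 ]
1.08 [0.274 0.067] [ 0.6236 -0.1084]
1.25 [0.26  0.074] [ 0.6166 -0.105 ]
1.42 [0.246 0.078] [ 0.6092 -0.1028]
1.6 [0.23 0.08] [ 0.6015 -0.1019]
1.77 [0.215 0.079] [ 0.5938 -0.1023]
1.94 [0.2   0.076] [ 0.5863 -0.1041]
2.11 [0.185 0.07 ] [ 0.5792 -0.1071]
2.28 [0.172 0.061] [ 0.5727 -0.1113]
2.46 [0.161 0.051] [ 0.567  -0.1165]
2.63 [0.152 0.038] [ 0.5623 -0.1226]
2.8 [0.144 0.025] [ 0.5587 -0.1295]
```

Request:
step_arm([
  [0.1, -0.02, 0, 0, 0, 0, 255],
  [0.2, -0.04, 0, 0, 0, 0, 255],
  [0.3, -0.065, 0, 0, 0, 0, 255],
  [0.306, -0.065, 0, 0, 0, 0, 255],
  [0.306, -0.065, 0, 0, 0, 0, 255],
  [0.306, -0.065, -0.07, 0, 0, 0, 255],
  [0.306, -0.065, -0.14, 0, 0, 0, 255],
  [0.306, -0.065, -0.2, 0, 0, 0, 255],
  [0.306, -0.065, -0.2, 0, 0, 0, 255],
  [0.306, -0.065, -0.2, 0, 0, 0, 255],
])

```text
time: 31.05
tool_pos: [0.6387, -0.174, 0.0507]
tool_rot: [-0.001, 1.0, -0.027, 0.001]
contact_force: [-0.2, -0.3, 0.0]
gripper_width: 0.0
```

```bash
python3 - <<'E'
from h import *
s=monitor.state(); f=grab('wrist','w25.png'); print(s['tool_pos'],s['time'],s['contact_force'],s['gripper_width'])
b=grab('side');im=cv2.cvtColor(b['pixels'],cv2.COLOR_RGB2BGR); cv2.imwrite('pics/s25.png',cv2.resize(im[200:350,170:330],None,fx=4,fy=4,interpolation=cv2.INTER_CUBIC))
y=np.radians(-3.1);S=np.array([.5403,-.1436]);Rm=np.array([[np.cos(y),-np.sin(y)],[np.sin(y),np.cos(y)]])
w=lambda a,r=.045:S+Rm@np.array([.06+r*np.cos(a),r*np.sin(a)])
for a in np.linspace(-.4,1.7,11): print(round(a,2),((w(a)-s['tool_pos'][:2])*2).round(3))
E
```

```text
[ 0.63868256 -0.17402826  0.05065515] 31.05 [-0.18865572 -0.32407846  0.04969346] 0.0003198754164566408
-0.4 [0.004 0.015]
-0.19 [0.01  0.033]
0.02 [0.013 0.051]
0.23 [0.012 0.07 ]
0.44 [0.006 0.088]
0.65 [-0.002  0.105]
0.86 [-0.015  0.119]
1.07 [-0.03   0.131]
1.28 [-0.047  0.139]
1.49 [-0.065  0.144]
1.7 [-0.084  0.144]
```

View pics/w25.png

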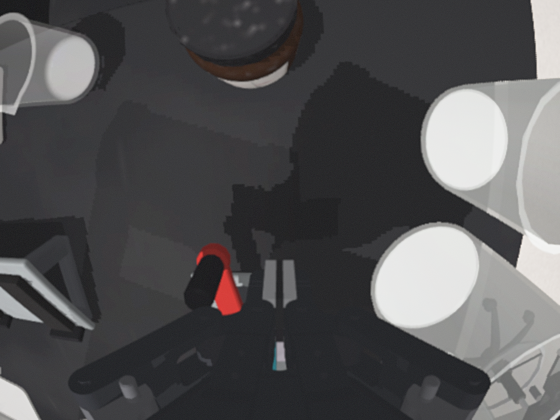

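View pics/s25.png

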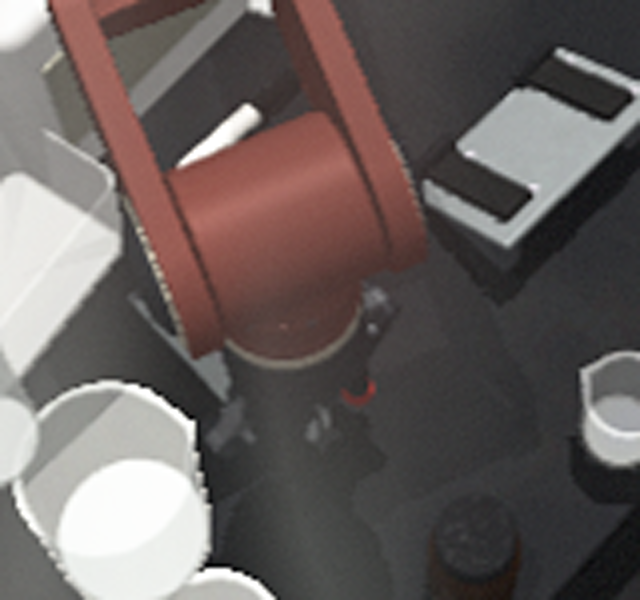

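The closed fingers (280,280) stand to the right of the knob (205,280), with the way clear. I'll start the arc.

Request:
step_arm([
  [0.005, 0.015, 0, 0, 0, 0, 255],
  [0.01, 0.033, 0, 0, 0, 0, 255],
  [0.013, 0.051, 0, 0, 0, 0, 255],
  [0.012, 0.07, 0, 0, 0, 0, 255],
  [0.006, 0.088, 0, 0, 0, 0, 255],
  [-0.002, 0.105, 0, 0, 0, 0, 255],
  [-0.015, 0.119, 0, 0, 0, 0, 255],
  [-0.03, 0.131, 0, 0, 0, 0, 255],
  [-0.047, 0.139, 0, 0, 0, 0, 255],
  [-0.047, 0.139, 0, 0, 0, 0, 255],
])

```text
time: 32.15
tool_pos: [0.6148, -0.104, 0.0504]
tool_rot: [-0.001, 1.0, -0.027, 0.001]
contact_force: [-0.3, -0.2, 0.0]
gripper_width: -0.004
```

```bash
python3 - <<'E'
from h import *
s=monitor.state(); f=grab('wrist','w26.png'); print(s['tool_pos'],s['time'],s['contact_force'],s['gripper_width'])
y=np.radians(-3.1);S=np.array([.5403,-.1436]);Rm=np.array([[np.cos(y),-np.sin(y)],[np.sin(y),np.cos(y)]])
w=lambda a,r=.045:S+Rm@np.array([.06+r*np.cos(a),r*np.sin(a)])
for a in np.linspace(1.28,2.8,11): print(round(a,2),((w(a)-s['tool_pos'][:2])*2).round(3))
E
```

```text
[ 0.61477266 -0.10397079  0.05037028] 32.15 [-0.32483267 -0.2455417   0.04194054] -0.004082811142659644
1.28 [ 0.001 -0.001]
1.43 [-0.012  0.003]
1.58 [-0.025  0.004]
1.74 [-0.039  0.004]
1.89 [-0.053  0.001]
2.04 [-0.065 -0.003]
2.19 [-0.077 -0.01 ]
2.34 [-0.088 -0.018]
2.5 [-0.098 -0.028]
2.65 [-0.106 -0.039]
2.8 [-0.112 -0.051]
```

View pics/w26.png

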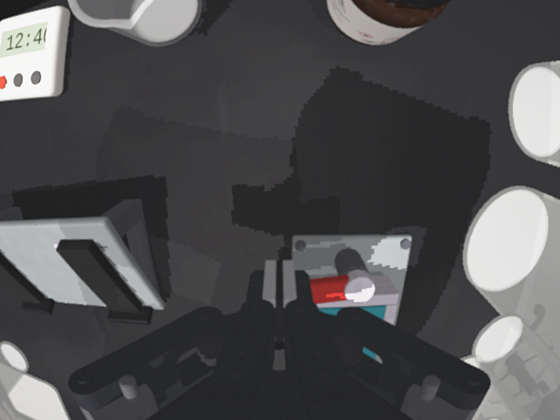

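The bar now points left, with the pivot at (358,288) and the bar at (325,290). I'll carry on round.

Request:
step_arm([
  [-0.012, 0.003, 0, 0, 0, 0, 255],
  [-0.025, 0.004, 0, 0, 0, 0, 255],
  [-0.039, 0.004, 0, 0, 0, 0, 255],
  [-0.053, 0.001, 0, 0, 0, 0, 255],
  [-0.065, -0.003, 0, 0, 0, 0, 255],
  [-0.077, -0.01, 0, 0, 0, 0, 255],
  [-0.088, -0.018, 0, 0, 0, 0, 255],
  [-0.093, -0.023, 0, 0, 0, 0, 255],
  [-0.093, -0.023, 0, 0, 0, 0, 255],
])

```text
time: 33.1
tool_pos: [0.571, -0.1177, 0.0511]
tool_rot: [0.001, 1.0, -0.027, 0.004]
contact_force: [6.9, -2.8, -2.5]
gripper_width: -0.002
```

```bash
python3 - <<'E'
from h import *
s=monitor.state(); f=grab('wrist','w27.png'); print(s['tool_pos'],s['time'],s['contact_force'],s['gripper_width'])
b=grab('side');im=cv2.cvtColor(b['pixels'],cv2.COLOR_RGB2BGR); cv2.imwrite('pics/s27.png',cv2.resize(im[200:350,170:330],None,fx=4,fy=4,interpolation=cv2.INTER_CUBIC))
E
```

```text
[ 0.57100241 -0.11769361  0.05105346] 33.1 [ 6.89496621 -2.77690506 -2.51633669] -0.0023110271948640145
```

View pics/w27.png

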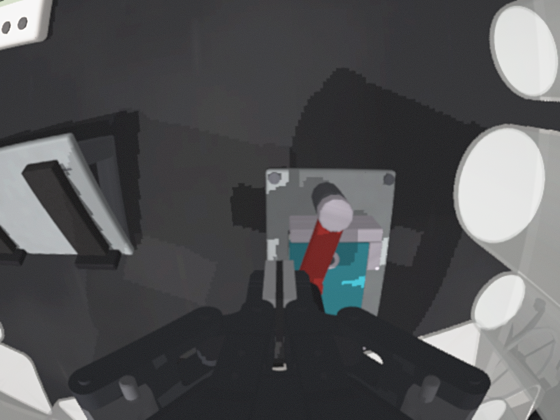

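View pics/s27.png

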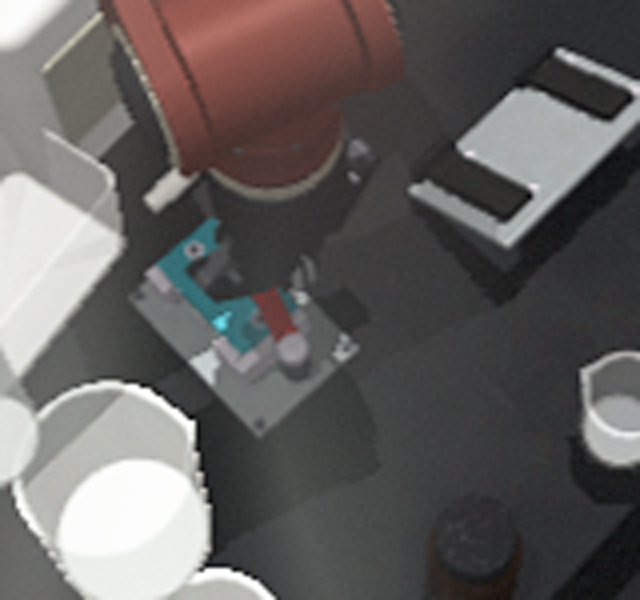

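```bash
python3 - <<'E'
from h import *
f=grab('wrist','w28.png');a=grab('scene');s=monitor.state(); print(s['tool_pos'],s['time'],s['contact_force'],s['ft_torque'],s['joint_vel'].round(3))
im=cv2.imread('pics/w28.png'); cv2.imwrite('pics/w28c.png',cv2.resize(im[180:380,200:400],None,fx=3,fy=3,interpolation=cv2.INTER_CUBIC))
im=cv2.cvtColor(a['pixels'],cv2.COLOR_RGB2BGR); cv2.imwrite('pics/a28.png',cv2.resize(im[100:300,220:420],None,fx=3,fy=3,interpolation=cv2.INTER_CUBIC))
E
```

```text
[ 0.57096768 -0.11742341  0.05114644] 33.3 [ 6.46153813 -1.38594624 -2.12727502] [-0.28052378 -1.00215641  0.08230973] [ 0.001 -0.001  0.002  0.004  0.005  0.   ]
```

View pics/w28c.png

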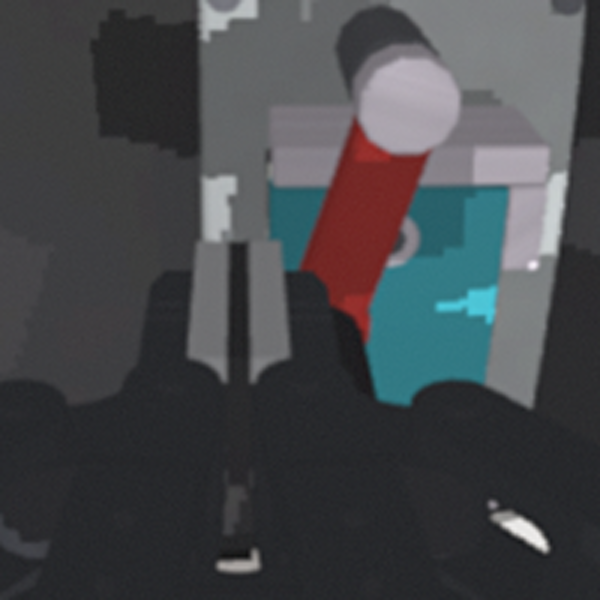

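View pics/a28.png

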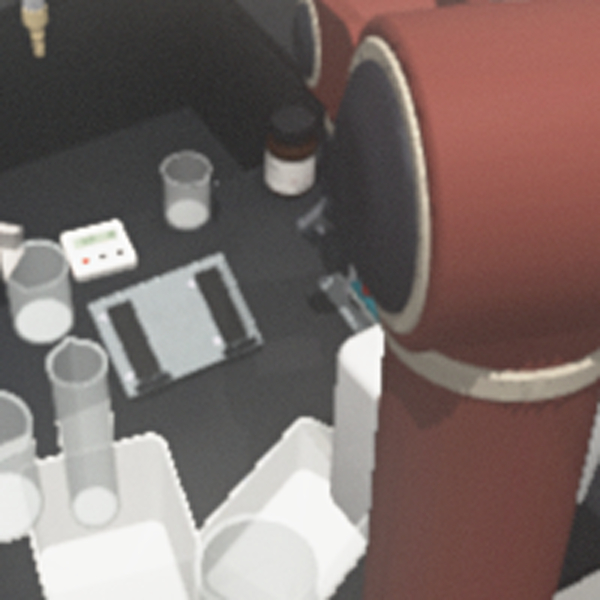

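The finger's near-side face is now pushing the knob outward along the bar instead of around it. The reaction is +x and the knob is at the finger's near-right corner. I'll step out to the left, go round and push it from its left side.

Request:
step_arm([
  [0.006, 0.006, 0, 0, 0, 0, 255],
  [0.006, 0.024, 0, 0, 0, 0, 255],
  [0.004, 0.03, 0, 0, 0, 0, 255],
  [-0.01, 0.03, 0, 0, 0, 0, 255],
  [-0.022, 0.028, 0, 0, 0, 0, 255],
  [-0.022, 0.028, 0, 0, 0, 0, 255],
  [-0.022, 0.028, 0, 0, 0, 0, 255],
])

```text
time: 34.0
tool_pos: [0.5586, -0.1026, 0.0508]
tool_rot: [-0.0, 1.0, -0.027, 0.001]
contact_force: [-0.2, -0.5, -0.6]
gripper_width: 0.0
```

```bash
python3 - <<'E'
from h import *
f=grab('wrist','w29.png');s=monitor.state(); print(s['tool_pos'],s['time'],s['contact_force'])
im=cv2.imread('pics/w29.png'); cv2.imwrite('pics/w29c.png',cv2.resize(im[120:380,200:420],None,fx=2.3,fy=2.3,interpolation=cv2.INTER_CUBIC))
E
```

```text
[ 0.55879072 -0.1025898   0.05087355] 34.05 [0.29285269 0.57879975 0.48645564]
```

View pics/w29c.png

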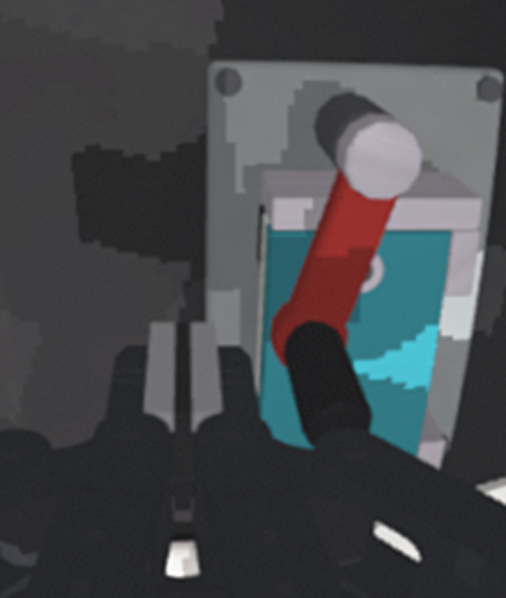

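The knob (base at (310,335)) now lies to the right of the fingers, in line with them. I'll push it right toward the stop.

Request:
step_arm([
  [0, -0.008, 0, 0, 0, 0, 255],
  [0, -0.016, 0, 0, 0, 0, 255],
  [-0.002, -0.024, 0, 0, 0, 0, 255],
  [-0.002, -0.03, 0, 0, 0, 0, 255],
  [-0.003, -0.034, 0, 0, 0, 0, 255],
  [-0.003, -0.034, 0, 0, 0, 0, 255],
])

```text
time: 34.65
tool_pos: [0.5573, -0.1198, 0.0506]
tool_rot: [-0.0, 1.0, -0.027, 0.001]
contact_force: [0.3, 0.5, -0.7]
gripper_width: 0.001
```

```bash
python3 - <<'E'
from h import *
f=grab('wrist','w30.png');s=monitor.state(); print(s['tool_pos'],s['time'],s['contact_force'])
im=cv2.imread('pics/w30.png'); cv2.imwrite('pics/w30c.png',cv2.resize(im[120:380,200:420],None,fx=2.3,fy=2.3,interpolation=cv2.INTER_CUBIC))
E
```

```text
[ 0.55744789 -0.11976709  0.05074871] 34.7 [ 0.18115516 -0.41928835 -0.64689534]
```

View pics/w30c.png

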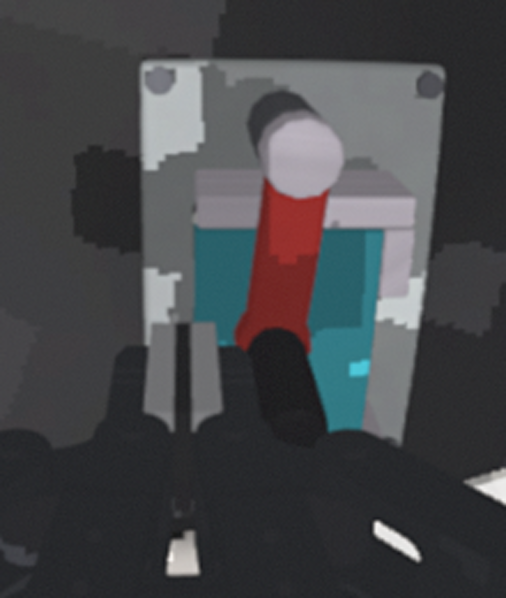

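Request:
step_arm([
  [0, -0.004, 0, 0, 0, 0, 255],
  [0, -0.008, 0, 0, 0, 0, 255],
  [0, -0.008, 0, 0, 0, 0, 255],
])

```text
time: 35.0
tool_pos: [0.5574, -0.1236, 0.0508]
tool_rot: [-0.0, 1.0, -0.027, 0.001]
contact_force: [0.3, -0.2, -0.5]
gripper_width: -0.001
```

Request:
step_arm([
  [0, -0.003, 0, 0, 0, 0, 255],
  [0, -0.006, 0, 0, 0, 0, 255],
  [0, -0.006, 0, 0, 0, 0, 255],
])

```text
time: 35.3
tool_pos: [0.5573, -0.1244, 0.0507]
tool_rot: [-0.002, 1.0, -0.027, 0.001]
contact_force: [-1.5, 7.8, 1.7]
gripper_width: 0.006
```

```bash
python3 - <<'E'
from h import *
f=grab('wrist','w31.png');s=monitor.state(); print(s['tool_pos'],s['time'],s['contact_force'])
im=cv2.imread('pics/w31.png'); cv2.imwrite('pics/w31c.png',cv2.resize(im[120:380,200:420],None,fx=2.3,fy=2.3,interpolation=cv2.INTER_CUBIC))
E
```

```text
[ 0.55727894 -0.12443589  0.05071959] 35.35 [-0.30962761  8.6772581   1.65722719]
```

View pics/w31c.png

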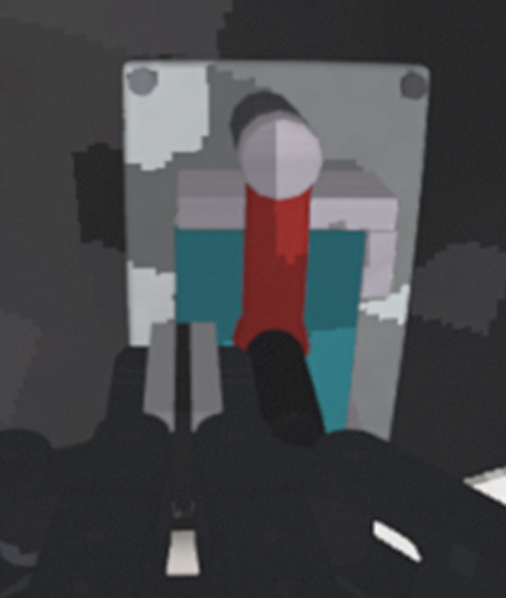

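The keeper is at its stop: 8.7 N with no more travel, and the bar is parallel to the plates. I'll back off to the left, lift and check.

Request:
step_arm([
  [0, 0.01, 0, 0, 0, 0, 255],
  [0, 0.03, 0, 0, 0, 0, 255],
  [0, 0.04, 0.02, 0, 0, 0, 255],
  [0, 0.04, 0.1, 0, 0, 0, 255],
  [0, 0.02, 0.2, 0, 0, 0, 255],
  [-0.06, -0.02, 0.25, 0, 0, 0, 255],
  [-0.12, -0.04, 0.25, 0, 0, 0, 0],
  [-0.12, -0.04, 0.25, 0, 0, 0, 0],
  [-0.12, -0.04, 0.25, 0, 0, 0, 0],
])

```text
time: 36.25
tool_pos: [0.4974, -0.1465, 0.1766]
tool_rot: [0.0, 1.0, -0.027, 0.002]
contact_force: [-0.3, 0.3, -0.0]
gripper_width: 0.502
```

```bash
python3 - <<'E'
from h import *
import pickle
s=monitor.state();f=grab('wrist','w32.png');b=grab('side','s32.png'); print(s['tool_pos'],s['time'],s['contact_force'],s['gripper_width'])
pickle.dump((s,f),open('w32.pkl','wb'))
im=cv2.imread('pics/w32.png'); cv2.imwrite('pics/w32c.png',cv2.resize(im[0:260,170:390],None,fx=2.3,fy=2.3,interpolation=cv2.INTER_CUBIC))
im=cv2.imread('pics/s32.png'); cv2.imwrite('pics/s32c.png',cv2.resize(im[190:360,170:390],None,fx=3.5,fy=3.5,interpolation=cv2.INTER_CUBIC))
E
```

```text
[ 0.49735526 -0.1465159   0.17661379] 36.25 [-0.31668435  0.34459315 -0.02304231] 0.5024653463358941
```

View pics/w32c.png

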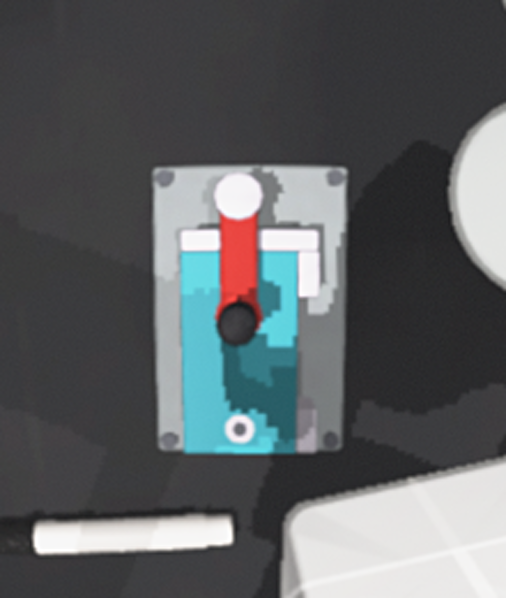

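View pics/s32c.png

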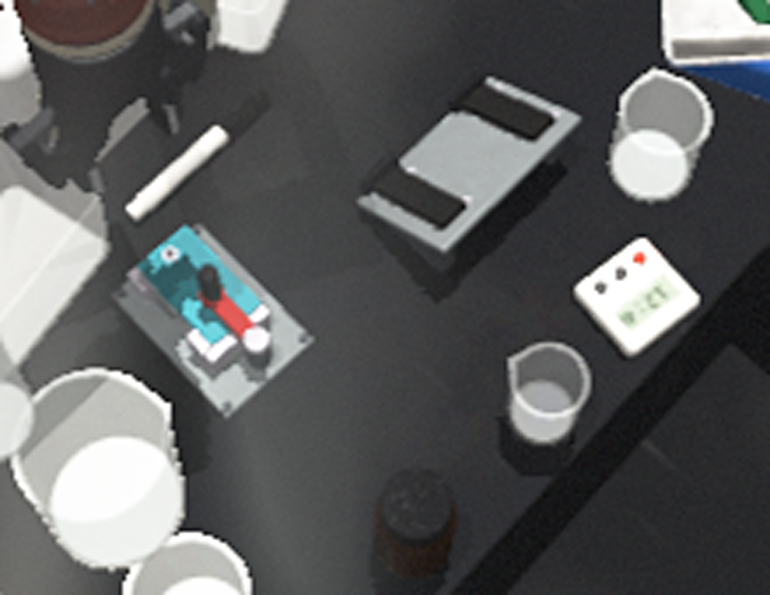

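The keeper bar lies over the plates with its knob at (238,323), and the cover is flush to both fences. I'll check the numbers: the cover against the jig, the keeper angle, and whether the marker moved.

```bash
python3 - <<'E'
from h import *
import pickle
from scipy.optimize import least_squares
s2,f2=pickle.load(open('w2.pkl','rb'));s,f=pickle.load(open('w32.pkl','rb'))
o2=lambda p:(130+p[0]/2.5,p[1]/2.5)
o=lambda p:(170+p[0]/2.3,p[1]/2.3)
print('marker then',[atz(wray(s2,f2,o2(p)),.008).round(4) for p in [(362,485),(138,483)]])
print('marker now',[atz(wray(s,f,o(p)),.008).round(4) for p in [(233,530),(34,539)]])
P=np.array([[40,22.5],[40,-22.5],[-40,-22.5],[-40,22.5]])/1000
J=np.array([[76,36],[76,-44],[-46,-44],[-46,36]])/1000.
def pts(p,Q,z): 
    c,s_=np.cos(p[2]),np.sin(p[2]); return np.c_[p[0]+c*Q[:,0]-s_*Q[:,1],p[1]+s_*Q[:,0]+c*Q[:,1],np.full(4,z)]
for Q,u,z in ((P,[(181,252),(298,252),(297,453),(184,453)],.032),(J,[(152,167),(348,168),(343,452),(158,451)],.006)):
    uv=np.array([o(p) for p in u]);r=least_squares(lambda p:(wproj(s,f,pts(p,Q,z))-uv).ravel(),[.54,-.143,0]); print(r.x,np.degrees(r.x[2]),r.fun.round(2))
k=atz(wray(s,f,o((237,322))),.079);p=atz(wray(s,f,o((239,195))),.047);print('keeper dir deg',np.degrees(np.arctan2(*(k-p)[1::-1])),k,p,np.hypot(*(k-p)[:2]))
im=cv2.imread('pics/w32.png'); cv2.imwrite('pics/w32d.png',cv2.resize(im[60:210,220:330],None,fx=5,fy=4,interpolation=cv2.INTER_CUBIC))
a=cv2.imread('pics/side0.png');b=cv2.imread('pics/s32.png');cv2.imwrite('pics/cmp.png',np.hstack([cv2.resize(v[190:380,180:380],None,fx=2,fy=3) for v in(a,b)]))
E
```

```text
marker then [array([ 0.4588, -0.1359,  0.008 ]), array([ 0.4601, -0.0433,  0.008 ])]
marker now [array([ 0.4588, -0.1354,  0.008 ]), array([ 0.4587, -0.0431,  0.008 ])]
[ 0.54016357 -0.14364179 -0.05350341] -3.065519485258833 [-0.35 -0.27  0.43 -0.49 -0.1   0.38  0.02  0.44]
[ 0.54013821 -0.14358252 -0.05520602] -3.1630721825439982 [ 0.46  0.12 -0.2  -0.3  -0.47 -0.11  0.21  0.27]
keeper dir deg 176.62206146764447 [ 0.55689903 -0.14440365  0.079     ] [ 0.60031225 -0.1469661   0.047     ] 0.04348877040931515
```

View pics/w32d.png

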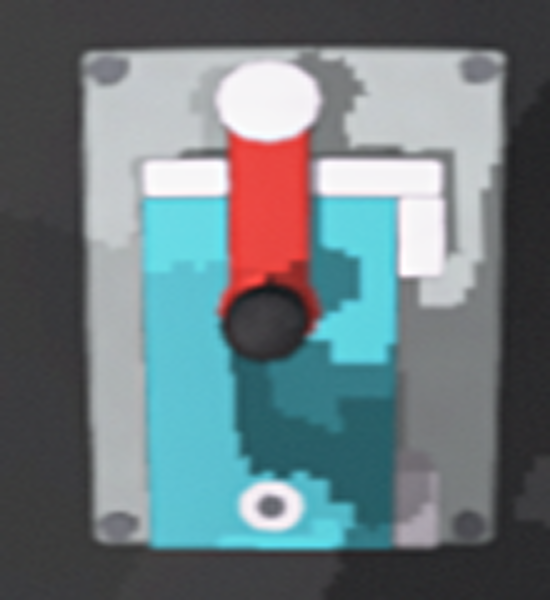

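View pics/cmp.png

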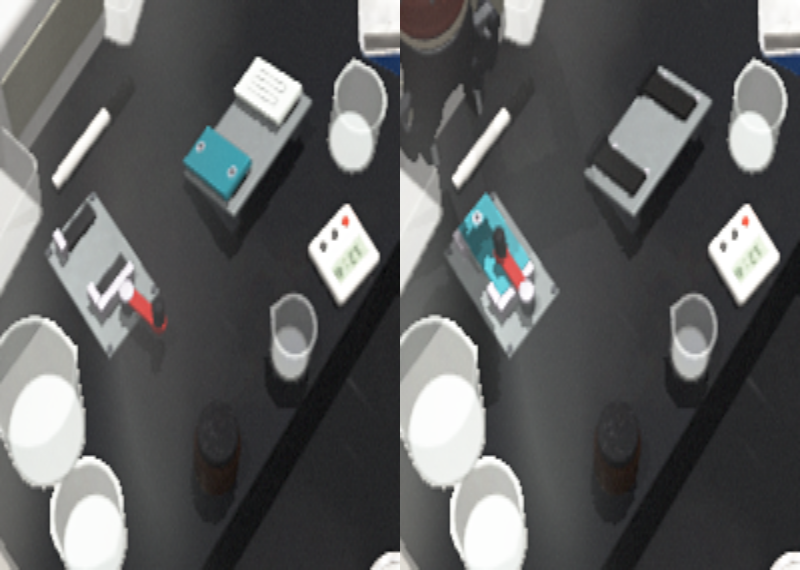

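The numbers agree so far. One thing the view from above can't show is the base plate's near edge under the cover, so I'll take one more picture from nearer the robot.

Request:
step_arm([
  [0, 0, 0.08, 0, 0, 0, 0],
  [0, 0, 0.16, 0, 0, 0, 0],
  [-0.05, 0, 0.2, 0, 0, 0, 0],
  [-0.12, 0, 0.2, 0, 0, 0, 0],
  [-0.17, 0, 0.2, 0, 0, 0, 0],
  [-0.17, 0, 0.2, 0, 0, 0, 0],
  [-0.17, 0, 0.2, 0, 0, 0, 0],
])

```text
time: 37.05
tool_pos: [0.4128, -0.1462, 0.2757]
tool_rot: [-0.0, 1.0, -0.027, 0.002]
contact_force: [-0.4, 0.1, 0.3]
gripper_width: 0.997
```

```bash
python3 - <<'E'
from h import *
s=monitor.state();f=grab('wrist','w33.png');print(s['tool_pos'],s['time'],s['contact_force'],s['gripper_width'])
y=np.radians(-3.1);S=np.array([.5402,-.1436]);u=np.array([np.cos(y),np.sin(y)])
c=wproj(s,f,[[*(S),.02]])[0];x0,y0=int(c[0])-50,max(0,int(c[1])-45);print(c)
im=cv2.imread('pics/w33.png'); cv2.imwrite('pics/w33c.png',cv2.resize(im[y0:y0+100,x0:x0+100],None,fx=6,fy=6,interpolation=cv2.INTER_CUBIC))
E
```

```text
[ 0.41278864 -0.14622817  0.27571408] 37.05 [-0.4214848   0.10805245  0.34315717] 0.997011859179723
[272.196044    73.03095324]
```

View pics/w33c.png

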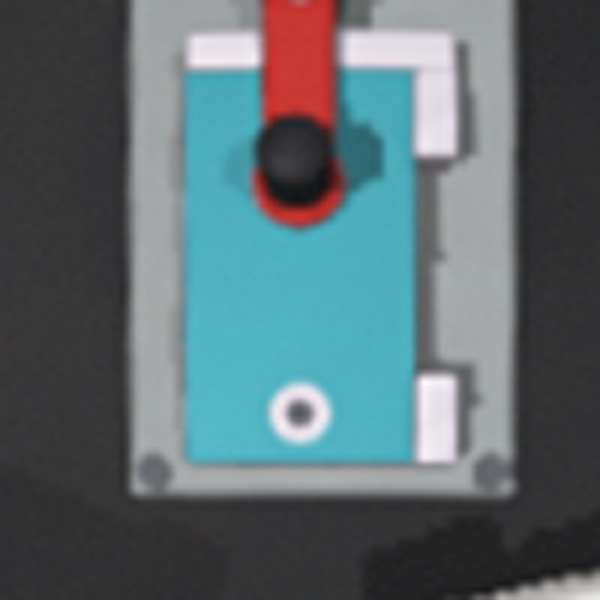

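From directly above the near edge no white base shows, and the cover's near end is level with the fence block end at row 462. I'm handing in.

```bash
python3 - <<'E'
from h import *
print(manip.job_done())
E
```

```text
the job is handed in; nothing more can be done
None
```

The flow cell is assembled and handed in at about 37 s. The white base plate is on the rails and pushed against both fences. The larger teal cover from the rack is squared on top of it, and the red keeper is swung over to its stop. The gripper is open and clear of everything.

**Last checks:**
- **Cover:** its fitted centre is within about 0.1 mm of the jig seat, and its angle within about 0.1°.
- **Base:** no edge of it shows from above at the fences or the near end.
- **Keeper:** it is at about 179.7°, and it met 8–9 N at the stop with no more travel.
- **Bystanders:** the marker is within about 1.5 mm of its first position, which is inside the measuring error. The beaker, timer and amber jar look unmoved in the before and after side views.

**What went wrong on the way:**
- **First push of the base toward the far fence:** the closed fingers came down on the plate's near edge, with about 38 N at the fingertips. Backing off there, the gripper met about 11 N from something I did not identify. I then did that push with the plate gripped instead.
- **Cover:** sliding it right in the grip stuck 2.5 mm short, so I finished with a side push from the left pad.
- **Keeper:** halfway round, the fingers were pushing the knob along the bar rather than around it, so I repositioned them once.

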